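# Change over the electrodes of the pack spot welder

### The job

Make the spot welder ready for the next battery pack: slide the current slider to its zero end and leave it there while you work, then fit every loose keyed electrode holder into a socket of the carrier, any socket, turning it until its key drops in and it sits fully home. Then check the jaws: push the gauge blade straight into the gap up to its line (30 mm deep), keep it there for a second, draw it out and lay it flat lengthwise on its rubber pad again. Last, slide the current slider to its long tick mark, and do not push the cell, tape roll or nippers about.

Things in the scene. Friction and masses are not known exactly. Their poses are not given: they have to be found in the camera images.
- holder1_mid (a point): Loose keyed electrode holder, 60 mm tall, 0.25 kg, standing on its foot; up to three, all alike (None if absent). Upward: copper pilot 44 mm across, 10 mm high (foot 36 mm, bevelled); copper key bar 64 x 10 mm, 10 mm high; black flange 76 mm across, 6 mm; black grip bar 60 x 16 mm, 34 mm high, right above the key. Point: on its axis, 30 mm above the foot; x along grip bar and key, z up.
- holder2_mid (a point): Second holder, like the first: the same middle point and axes. Key and grip bar are parallel, so a half turn makes no difference. None if absent.
- holder3_mid (a point): Third holder, like the first. None if absent.
- seat1 (a point): Centre of the top rim of a round grey socket (84 mm across, rim 34 mm above the table), one of three alike, 92 mm apart in a row along y on a fixed aluminium plate. Bore about 47 mm across, 24 mm deep, crossed by a key slot 14 mm wide and 68 mm long, open at the top. These axes are the plate's (z up), NOT the slot's: each slot lies at its own angle, within 0.55 rad either side of x, unreported.
- seat2 (a point): The middle socket, like the first, its slot at another angle. A holder whose pilot is in the bore but whose key lies across the slot stands with its middle 20 mm above this point; turned until the key meets the slot it drops 10 mm: fully home, flange on the rim, its middle is 10 mm above this point.
- seat3 (a point): The third socket, like the others, its slot at another angle.
- slider (a joint): Position of the current slider along its track in m: 0 at its zero end (towards the robot), 0.12 at the far end; it stays where it is left and slides with about 2 N. The long black tick lines on the white control box are at 0.085.
- slider_mid (a point): Middle of the slider's black grip, 50 mm above the table: a block 30 mm across the track, 24 mm along it, 40 mm tall, on a white box 30 mm high, 74 mm wide, 200 mm long. y points along the track to larger values, x across it.
- slider_mark (a point): Fixed point over the long tick lines, where the grip's middle is when the slider is on the mark; same axes as the grip.
- gauge_grip (a point): Loose gauge, 140 mm long, 0.22 kg, flat on its pad at the start: dark steel handle 70 x 48 mm, 44 mm tall, and out of its front at half height a flat steel blade 70 mm long, 30 wide, 6 thick (last 8 mm 4 thick), a black line across it 30 mm from the tip. Point: centre of the handle, 22 mm above its underside; x along the blade to its tip, z up; the blade starts 35 mm ahead.
- gauge_tip (a point): Tip of the gauge blade, middle of its end edge, 105 mm ahead of the handle's centre and at its height; same axes.
- gap_mouth (a point): Middle of the mouth of the gap between two fixed copper jaws, 22 mm above the table: the blade's own height when the gauge stands on the table. x points level into the gap, z up. Gap 10 mm high, 64 mm wide, open at the sides, 60 mm deep to a black column 120 mm tall; the upper jaw reaches 51 mm above the table, a steel block on it (from 22 mm behind the mouth) 71 mm.
- pad_mid (a point): Centre of the top of the gauge's fixed black rubber pad, 165 mm long, 80 mm wide, 3 mm thick; x runs along the pad.
- cell: Bystander: a loose battery cell standing upright, 32 mm across, 70 mm tall; origin under its centre.
- roll: Bystander: a loose roll of amber tape lying flat, 72 mm across, 20 mm high; origin under its centre.
- nippers: Bystander: loose cutting nippers lying flat, 150 mm long, 75 mm wide, 15 mm high; origin under the centre, x along them.
Mind the look-alikes: they are no part of the job. What is shaped like the part that bears holder1_mid but blue or green is not meant. Leave any blue look-alike of the part that bears holder3_mid alone.

How it is judged:
On the way, in this order (a step that is already met when the one before it is completed fails the run):
1. the current slider is at its zero end (value of joint slider below 0.008 m), for 0.2 s.
2. every electrode holder is home in a socket, the slider still at zero (((horizontal distance between holder1_mid and seat1 below 0.005 m and z of holder1_mid in the frame of seat1 between 0.006 and 0.0135 m) or (horizontal distance between holder1_mid and seat2 below 0.005 m and z of holder1_mid in the frame of seat2 between 0.006 and 0.0135 m) or (horizontal distance between holder1_mid and seat3 below 0.005 m and z of holder1_mid in the frame of seat3 between 0.006 and 0.0135 m)) and ((horizontal distance between holder2_mid and seat1 below 0.005 m and z of holder2_mid in the frame of seat1 between 0.006 and 0.0135 m) or (horizontal distance between holder2_mid and seat2 below 0.005 m and z of holder2_mid in the frame of seat2 between 0.006 and 0.0135 m) or (horizontal distance between holder2_mid and seat3 below 0.005 m and z of holder2_mid in the frame of seat3 between 0.006 and 0.0135 m)) and ((horizontal distance between holder3_mid and seat1 below 0.005 m and z of holder3_mid in the frame of seat1 between 0.006 and 0.0135 m) or (horizontal distance between holder3_mid and seat2 below 0.005 m and z of holder3_mid in the frame of seat2 between 0.006 and 0.0135 m) or (horizontal distance between holder3_mid and seat3 below 0.005 m and z of holder3_mid in the frame of seat3 between 0.006 and 0.0135 m)) and value of joint slider below 0.008 m), for 0.2 s.
3. the gauge blade is about 30 mm deep in the gap, held there, the slider still at zero (x of gauge_tip in the frame of gap_mouth between 0.024 and 0.036 m and y of gauge_tip in the frame of gap_mouth between -0.02 and 0.02 m and z of gauge_tip in the frame of gap_mouth between -0.006 and 0.006 m and angle between the x axis of gauge_tip and the x axis of gap_mouth, either way round below 0.2 rad and value of joint slider below 0.008 m), for 0.5 s.
4. the gauge lies flat on its pad again, the slider still at zero (horizontal distance between gauge_grip and pad_mid below 0.075 m and horizontal distance between gauge_tip and pad_mid below 0.105 m and y of gauge_grip in the frame of pad_mid between -0.03 and 0.03 m and y of gauge_tip in the frame of pad_mid between -0.035 and 0.035 m and z of gauge_grip in the frame of pad_mid between 0.016 and 0.028 m and value of joint slider below 0.008 m), for 0.2 s.
5. the current slider is on its long tick mark (value of joint slider between 0.078 and 0.092 m), for 0.2 s.
At the end, for the whole second after the job is handed in: Every present holder is home in a socket (middle under 13.5 mm above the rim, within 5 mm of its axis), the gauge lies flat along its pad (handle within 30 mm, tip within 35 mm of its centre line; 35 mm slack lengthwise), and the slider stands at 0.085 within 7 mm (all of step 5 and ((horizontal distance between holder1_mid and seat1 below 0.005 m and z of holder1_mid in the frame of seat1 between 0.006 and 0.0135 m) or (horizontal distance between holder1_mid and seat2 below 0.005 m and z of holder1_mid in the frame of seat2 between 0.006 and 0.0135 m) or (horizontal distance between holder1_mid and seat3 below 0.005 m and z of holder1_mid in the frame of seat3 between 0.006 and 0.0135 m)) and ((horizontal distance between holder2_mid and seat1 below 0.005 m and z of holder2_mid in the frame of seat1 between 0.006 and 0.0135 m) or (horizontal distance between holder2_mid and seat2 below 0.005 m and z of holder2_mid in the frame of seat2 between 0.006 and 0.0135 m) or (horizontal distance between holder2_mid and seat3 below 0.005 m and z of holder2_mid in the frame of seat3 between 0.006 and 0.0135 m)) and ((horizontal distance between holder3_mid and seat1 below 0.005 m and z of holder3_mid in the frame of seat1 between 0.006 and 0.0135 m) or (horizontal distance between holder3_mid and seat2 below 0.005 m and z of holder3_mid in the frame of seat2 between 0.006 and 0.0135 m) or (horizontal distance between holder3_mid and seat3 below 0.005 m and z of holder3_mid in the frame of seat3 between 0.006 and 0.0135 m)) and horizontal distance between gauge_grip and pad_mid below 0.075 m and horizontal distance between gauge_tip and pad_mid below 0.105 m and y of gauge_grip in the frame of pad_mid between -0.03 and 0.03 m and y of gauge_tip in the frame of pad_mid between -0.035 and 0.035 m and z of gauge_grip in the frame of pad_mid between 0.016 and 0.028 m); the robot touches nothing.
It fails at once if the cell is pushed more than 40 mm (distance of cell from where it was at the start of the episode above 0.04 m).
It fails at once if the roll is pushed more than 40 mm (distance of roll from where it was at the start of the episode above 0.04 m).
It fails at once if the nippers is pushed more than 40 mm (distance of nippers from where it was at the start of the episode above 0.04 m).
Of holder1, holder2, holder3 only 2 to 3 are there at a start; the rules pass over those that are not, and their reading is None.
At some moment in a run one of holder1, holder2, holder3, gauge may be knocked a few centimetres aside while the robot is not near it.
Once in a run the grip may slacken for a moment while it holds something.
It also fails if it takes over 210 s, if anything falls off the work surface, if the arm or the gripper's body presses on something with over 40 N, if the wrist force passes 120 N, or if a joint passes its speed limit or range.

### The arm

A 6-joint arm with a two-finger parallel gripper is mounted at the origin on the work surface. World frame = base frame: x ahead of the robot, y to its left, z up, the work surface at z = 0. Lengths are in m, angles in rad, forces in N, time in s.
With the tool pointing down it reaches from about 0.35 to 0.975 m from the base axis. Payload 4.9 kg.
Tool frame: the origin (TCP) lies at the very end of the fingers, on their centre line; the grasp point (between the pads) lies 19 mm behind it; z points along the fingers, y is the line along which they close (so a half turn about z gives the same grasp; the last joint's range is limited). The gripper opens to 85 mm and grips with 20 to 120 N. Pads are 22 mm wide; open, the fingers measure 114 mm over their backs; the gripper's body (76 mm by 85 mm) begins 54 mm behind the grasp point. The pads swing forward as they close: fully open they stand 13 mm farther back than shut.
Start: joints at [-0.119, 0.053, 1.613, -0, 1.476, -0.119], TCP at [0.625, 0, 0.231] pointing down, gripper open.
Joint ranges: [-3.01, 3.01], [-1.01, 2.22], [0.06, 2.58], [-1.02, 4.17], [0.09, 2.62], [-3.14, 3.14]. Speed limits (rad/s): [2.57, 2.57, 3.14, 3.14, 3.14, 3.14].

### API

Orientations are given as a rotation vector (axis times angle).
In Python, from station import * gives the robot as it stands.
- The arm moves only by the shell command python3 -m crank 'ROWS' [OPENING] [FORCE]. ROWS is JSON, a list of rows, each an object with "offset": the shift along the tool's x, y, z in m, a list of three; "twist": the turn, a rotation vector about the tool's x, y, z in degrees, a list of three. In form: [{"offset": [x, y, z], "twist": [rx, ry, rz]}, ...]. A call has 1 to 20 rows; each row is the pose to reach, as a shift and turn from the pose commanded when the call began, along the tool's axes at that moment; what a row does not reach only later rows make up. A row lasts 1/8 s, in which the tool goes at most 62.5 mm and 10.7 degrees, less where a joint would pass 70% of its speed; a pose out of reach is approached as far as the arm can. A call with a gripper value outside its range is refused whole. OPENING is the opening, from 0 (shut) to 1 (fully open), set as the call begins (- or left out, the last holds). The fingers move at their own pace and stop on an object; FORCE is the grip in N (left out, the last holds). Time passes only in rows, so rows that repeat a pose let the fingers close. It gives the time, the measured TCP pose, the force, the opening and the grip force at its end, in the units of the state.
- get_obs(): the state, without advancing time (a new reading comes with each control period).
- get_image(name): name is "scene" or "side" or "wrist"; returns the picture (420x560x3 uint8, red, green, blue); there is no depth.
- get_calibration(name): a dict with "intrinsics" (3x3 intrinsics, pixels), "world_from_camera" (4x4, takes a point from camera to world coordinates); the wrist camera has in their place "tool_from_camera" (4x4, takes a point from camera to tool coordinates, whose origin is the TCP and whose axes are the flange's). Camera axes: x right, y up, looking along -z (the intrinsics and any distortion apply to the point x, -y, -z); pixel columns grow to the right and rows downward; lengths in m; the calibration is good to about 2 mm. A picture is of the moment at which its call begins: read the wrist's pose just before it. get_calibration takes no time and is no camera call.
- finish_job(): hands the job in; it is judged then, once.
Trained networks look in the newest picture that a camera, given by its name, has taken for a name from the list of things; names that differ only in an ending like _2 or _b are one class to them, and where a whole thing is asked for, a point or a joint stands for the part that bears it (a point fixed in the world has none). Each returns a list of dicts, best first, with "confidence" (0 to 1); they miss things now and then, are a little off and sometimes report something else, mostly with a low value. They report only what shows in the picture. A call takes as long as a camera call. They do not tell look-alikes from the thing itself.
- cut_out(query, camera): "region" (420x560 bool, what is visible of it) and "rect" ([centre column, centre row, width, height] in pixels, round what is visible of it).
The state is a dict: "t": time; "q": joint angles; "dq": joint speeds; "effort": joint torques, N m; "tool_pos": TCP position; "tool_rot": TCP orientation; "contact_force": force on the tool from outside, world axes, zero at the start; "wrist_torque": the same for the moment, N m; "opening": finger opening in m; "grip_force": force on a finger pad.
Only numpy, scipy, OpenCV 4.12 (cv2) and the standard library are available. Lean on these libraries where they do the work, as an engineer would, in place of code of your own. Each camera call takes 0.05 s, during which the arm holds its last target. There are 200 camera calls.

## Working session

There is one attempt and no reset: what is moved stays moved. The work goes in short steps, Python scripts to look and compute and a shell command to move; the robot and the scene stay as the last step left them, time stands still between calls to the robot, and variables do not carry over. Pictures are saved under pics/ and viewed, at most 14 in all, crops included, and the job is handed in when it is done.

```bash
ls; mkdir -p pics; python3 - <<'E'
from station import *
import cv2,numpy as np
o=get_obs();print(o)
for n in ["scene","side","wrist"]:
    im=get_image(n);cv2.imwrite(f"pics/{n}0.png",im[:,:,::-1]);c=get_calibration(n);print(n,{k:np.round(v,3).tolist() for k,v in c.items()} )
a=[cv2.imread(f"pics/{n}0.png") for n in ["scene","side"]]
E
```

```text
pics
{'t': 0.0, 'q': array([-1.18998385e-01,  5.33450465e-02,  1.61429020e+00, -6.26325806e-06,
        1.47601998e+00, -1.19018666e-01]), 'dq': array([ 0.00014697, -0.00039857,  0.00034247,  0.00156455, -0.00188481,
       -0.00072049]), 'effort': array([ 2.70554956e-04, -3.93670499e+01, -3.70175600e+01, -1.62778279e-04,
        6.93513779e-03, -6.06393527e-06]), 'tool_pos': array([6.24372924e-01, 7.46452751e-05, 2.30072621e-01]), 'tool_rot': array([-2.22027412e+00, -2.22032048e+00,  2.00941029e-03]), 'contact_force': array([ 0.85943582,  0.13404666, -0.27854043]), 'wrist_torque': array([ 0.03660932, -0.02394395,  0.01471296]), 'grip_force': 0.0, 'opening': 0.08520006277267682}
scene {'intrinsics': [[505.771, 0.0, 281.566], [0.0, 505.771, 211.939], [0.0, 0.0, 1.0]], 'world_from_camera': [[-0.626, -0.505, 0.595, 1.307], [0.78, -0.414, 0.47, 0.679], [0.009, 0.758, 0.653, 0.959], [0.0, 0.0, 0.0, 1.0]]}
side {'intrinsics': [[438.297, 0.0, 281.707], [0.0, 438.297, 209.275], [0.0, 0.0, 1.0]], 'world_from_camera': [[0.73, 0.39, -0.561, -0.084], [-0.683, 0.438, -0.585, -0.597], [0.017, 0.81, 0.586, 0.687], [0.0, 0.0, 0.0, 1.0]]}
wrist {'intrinsics': [[368.805, 0.0, 278.084], [0.0, 368.805, 213.701], [0.0, 0.0, 1.0]], 'tool_from_camera': [[-0.0, 0.964, 0.264, 0.068], [1.0, -0.0, 0.001, -0.001], [0.001, 0.264, -0.964, -0.143], [0.0, 0.0, 0.0, 1.0]]}
```

View pics/scene0.png

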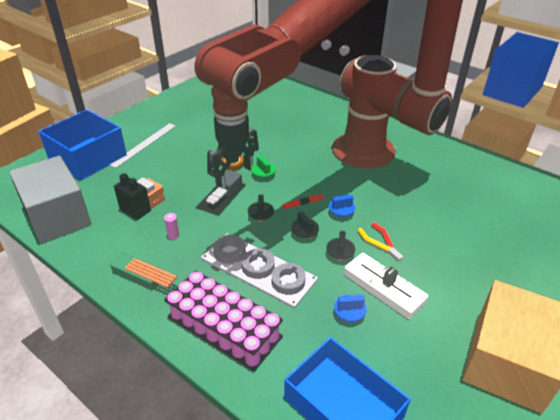

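View pics/side0.png

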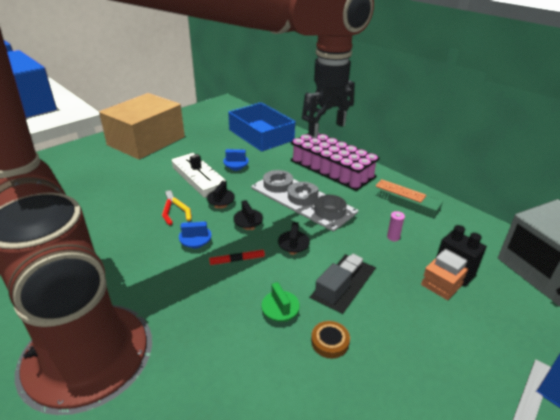

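The scene view shows three black holders at about (260,208), (305,227) and (340,245), one green and two blue look-alikes, and the gauge at (222,190). It also shows the carrier at (258,262), the jaws at (140,195) and the slider box at (385,283). The side view agrees.

```bash
cat > h.py <<'E'
from station import *
import numpy as np, cv2
from scipy.spatial.transform import Rotation as Ro
def wfc(n,o=None):
    c=get_calibration(n); K=np.array(c["intrinsics"])
    if n!="wrist": return K,np.array(c["world_from_camera"])
    o=o or get_obs(); T=np.eye(4); T[:3,:3]=Ro.from_rotvec(o["tool_rot"]).as_matrix(); T[:3,3]=o["tool_pos"]
    return K,T@np.array(c["tool_from_camera"])
def ray(n,u,v,KT):
    K,T=KT; d=np.array([(u-K[0,2])/K[0,0],-(v-K[1,2])/K[1,1],-1.]); d=T[:3,:3]@d
    return T[:3,3],d/np.linalg.norm(d)
def onz(n,u,v,z,KT=None):
    c,d=ray(n,u,v,KT or wfc(n)); return c+d*(z-c[2])/d[2]
def proj(n,P,KT=None):
    K,T=KT or wfc(n); p=np.linalg.inv(T)@np.append(P,1); return np.array([K[0,2]-K[0,0]*p[0]/p[2],K[1,2]+K[1,1]*p[1]/p[2]])
def tri(rs):
    A=sum(np.eye(3)-np.outer(d,d) for c,d in rs); b=sum((np.eye(3)-np.outer(d,d))@c for c,d in rs)
    return np.linalg.solve(A,b)
def snap(n,name):
    o=get_obs(); im=get_image(n); cv2.imwrite(f"pics/{name}.png",im[:,:,::-1]); return im,wfc(n,o)
def go(P,yaw=None,o=None):
    """offset/twist to TCP at P pointing down, tool y (closing line) at world yaw (deg, mod 180)"""
    o=o or get_obs(); R=Ro.from_rotvec(o["tool_rot"]).as_matrix(); off=R.T@(np.array(P)-o["tool_pos"])
    if yaw is None: yaw=np.degrees(np.arctan2(R[1,1],R[0,1]))
    c=[]
    for k in (0,180):
        a=np.radians(yaw+k); y=np.array([np.cos(a),np.sin(a),0]); z=np.array([0,0,-1.]); Rt=np.column_stack([np.cross(y,z),y,z])
        c.append(np.degrees(Ro.from_matrix(R.T@Rt).as_rotvec()))
    tw=min(c,key=np.linalg.norm); print("offset",np.round(off,4).tolist(),"twist",np.round(tw,1).tolist(),"alt",np.round(max(c,key=np.linalg.norm),0)[2],"q6 %.2f"%o["q"][5])
E
python3 - <<'E'
from h import *
for n in ["scene","side"]:
    KT=wfc(n)
    for q,z in [("holder1_mid",.03),("slider",.05),("gauge_grip",.022),("cell",.035),("roll",.01),("nippers",.007)]:
        for r in cut_out(q,n):
            if r["confidence"]<.2: continue
            u,v,w,h=r["rect"]; print(n,q,round(r["confidence"],2),np.round([u,v,w,h]),np.round(onz(n,u,v,z,KT),3)[:2])
im=[cv2.imread("pics/scene0.png")[150:330,90:450]]
cv2.imwrite("pics/sc_crop.png",cv2.resize(im[0],None,fx=2.2,fy=2.2,interpolation=cv2.INTER_CUBIC))
E
```

```text
scene holder1_mid 0.87 [261. 207.  29.  26.] [ 0.481 -0.048]
scene holder1_mid 0.86 [267. 166.  26.  28.] [ 0.317 -0.163]
scene holder1_mid 0.7 [340. 204.  30.  18.] [0.326 0.119]
scene holder1_mid 0.7 [389. 277.  16.  26.] [0.483 0.366]
scene slider 0.64 [391. 276.  16.  21.] [0.497 0.377]
scene slider 0.26 [220. 199.  47.  29.] [ 0.545 -0.143]
scene gauge_grip 0.94 [224. 190.  38.  33.] [ 0.482 -0.192]
scene gauge_grip 0.56 [391. 275.  14.  23.] [0.467 0.365]
scene cell 0.87 [174. 226.  12.  24.] [ 0.695 -0.172]
scene roll 0.65 [232. 161.  26.  15.] [ 0.347 -0.288]
scene nippers 0.65 [380. 242.  43.  41.] [0.368 0.278]
side holder1_mid 0.83 [194. 235.  30.  25.] [0.32  0.118]
side holder1_mid 0.79 [280. 302.  36.  43.] [ 0.328 -0.168]
side holder1_mid 0.68 [294. 240.  32.  30.] [ 0.482 -0.049]
side holder1_mid 0.55 [343. 285.  68.  63.] [ 0.457 -0.221]
side holder1_mid 0.32 [304. 206. 105.  52.] [0.598 0.031]
side slider 0.63 [197. 163.  14.  13.] [0.499 0.368]
side gauge_grip 0.58 [341. 280.  46.  51.] [ 0.471 -0.204]
side cell 0.84 [396. 225.  16.  32.] [ 0.702 -0.18 ]
side cell 0.51 [304. 207. 111.  50.] [0.591 0.023]
side roll 0.94 [331. 341.  46.  40.] [ 0.346 -0.29 ]
side nippers 0.85 [176. 209.  28.  35.] [0.36  0.269]
```

View pics/sc_crop.png

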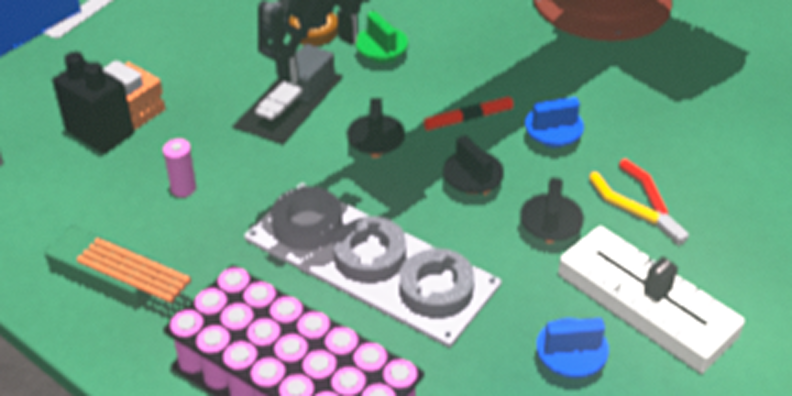

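The crop confirms the layout: a black grip on the slider box, three sockets with slots at different angles, and the gauge blade pointing towards the lower left. Next come wrist close-ups.

```bash
python3 -m crank '[{"offset":[0.05,-0.05,-0.05],"twist":[0,0,0]},{"offset":[0.10,-0.08,-0.07],"twist":[0,0,0]},{"offset":[0.10,-0.08,-0.07],"twist":[0,0,0]},{"offset":[0.10,-0.08,-0.07],"twist":[0,0,0]},{"offset":[0.10,-0.08,-0.07],"twist":[0,0,0]}]'; python3 - <<'E'
from h import *
im,KT=snap("wrist","w1"); print(KT[1].round(3).tolist())
for q in ["holder1_mid","slider"]:
    for r in cut_out(q,"wrist"):
        if r["confidence"]>.2: u,v,w,h=r["rect"]; print(q,round(r["confidence"],2),np.round([u,v,w,h]),np.round(onz("wrist",u,v,.035,KT),3)[:2])
E
```

```text
t: 1.38
tool_pos: [0.5451, 0.0992, 0.3]
tool_rot: [-2.222, -2.22, 0.003]
contact_force: [0.0, -0.2, -0.9]
opening: 0.0853
grip_force: 0.0
[[1.0, 0.0, 0.003, 0.545], [-0.001, 0.964, 0.265, 0.167], [-0.002, -0.265, 0.964, 0.443], [0.0, 0.0, 0.0, 1.0]]
holder1_mid 0.67 [229. 292.  63.  61.] [ 0.484 -0.043]
holder1_mid 0.6 [ 75. 150.  83.  73.] [0.321 0.127]
holder1_mid 0.58 [358. 172. 100. 252.] [0.633 0.103]
```

View pics/w1.png

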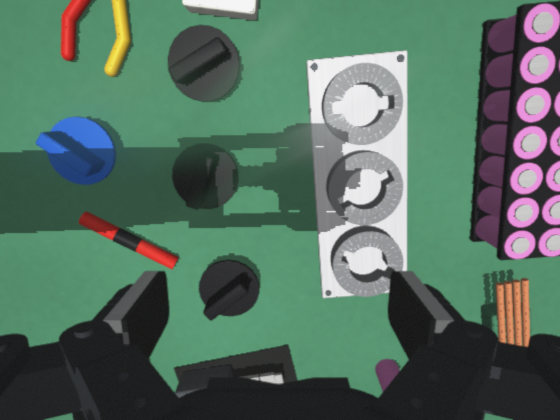

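The wrist view has world x to the right and y upward. The sockets are at (364,104), (365,187) and (367,261), and the black holders at (204,62), (205,176) and (229,289). Next I'll take close shots of the carrier and then the slider.

```bash
python3 -m crank '[{"offset":[0.0,0.06,0.04],"twist":[0,0,0]},{"offset":[-0.02,0.09,0.10],"twist":[0,0,0]},{"offset":[-0.03,0.09,0.13],"twist":[0,0,0]},{"offset":[-0.03,0.09,0.13],"twist":[0,0,0]},{"offset":[-0.03,0.09,0.13],"twist":[0,0,0]},{"offset":[-0.03,0.09,0.13],"twist":[0,0,0]}]' >/dev/null; python3 -c "
from h import *
im,KT=snap('wrist','c1');np.save('c1.npy',KT[1])"
python3 -m crank '[{"offset":[0.05,0,0],"twist":[0,0,0]},{"offset":[0.12,0,0],"twist":[0,0,0]},{"offset":[0.12,0,0],"twist":[0,0,0]},{"offset":[0.12,0,0],"twist":[0,0,0]},{"offset":[0.12,0,0],"twist":[0,0,0]}]' >/dev/null; python3 -c "
from h import *
im,KT=snap('wrist','c2');np.save('c2.npy',KT[1])"
python3 -m crank '[{"offset":[0.05,-0.04,-0.04],"twist":[0,0,0]},{"offset":[0.10,-0.09,-0.07],"twist":[0,0,0]},{"offset":[0.15,-0.13,-0.07],"twist":[0,0,0]},{"offset":[0.15,-0.13,-0.07],"twist":[0,0,0]},{"offset":[0.15,-0.13,-0.07],"twist":[0,0,0]},{"offset":[0.15,-0.13,-0.07],"twist":[0,0,0]}]' ; python3 -c "
from h import *
im,KT=snap('wrist','s1');np.save('s1.npy',KT[1])
a=[cv2.imread('pics/%s.png'%n) for n in('c1','c2','s1')]
cv2.imwrite('pics/m1.png',np.vstack([np.hstack([cv2.resize(a[0][:290],(400,207)),cv2.resize(a[1][:290],(400,207))]),np.hstack([cv2.resize(a[2],(512,384)),np.zeros((384,288,3),'uint8')])]))
for r in cut_out('slider','wrist'):
    print(r['confidence'],r['rect'],onz('wrist',*r['rect'][:2],.05,KT))
"
```

```text
t: 3.75
tool_pos: [0.5056, 0.3388, 0.2411]
tool_rot: [2.223, 2.22, -0.001]
contact_force: [-0.5, -0.7, -0.3]
opening: 0.0854
grip_force: 0.0
0.62 [268.0, 150.7, 30.4, 33.6] [0.49572465 0.37343295 0.05      ]
```

View pics/m1.png

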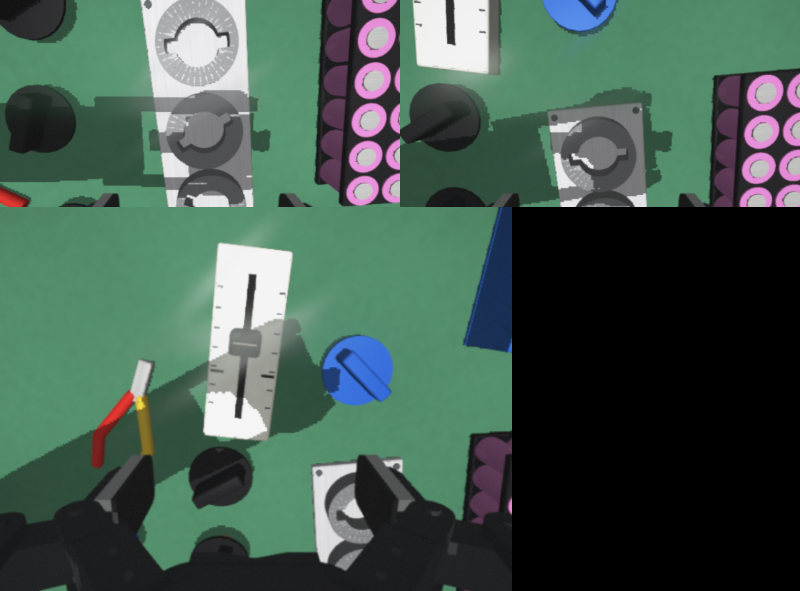

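```bash
python3 -c "
from h import *
a=cv2.imread('pics/s1.png')[30:265,205:330]; s=cv2.imread('pics/scene0.png')[245:320,335:435]
a=cv2.resize(a,None,fx=2.5,fy=2.5,interpolation=2); s=cv2.resize(s,None,fx=4.5,fy=4.5,interpolation=2)
o=np.zeros((590,780,3),'uint8'); o[:a.shape[0],:a.shape[1]]=a; o[:s.shape[0],320:320+s.shape[1]]=s; cv2.imwrite('pics/m2.png',o)"
```

```text
(no output)
```

View pics/m2.png

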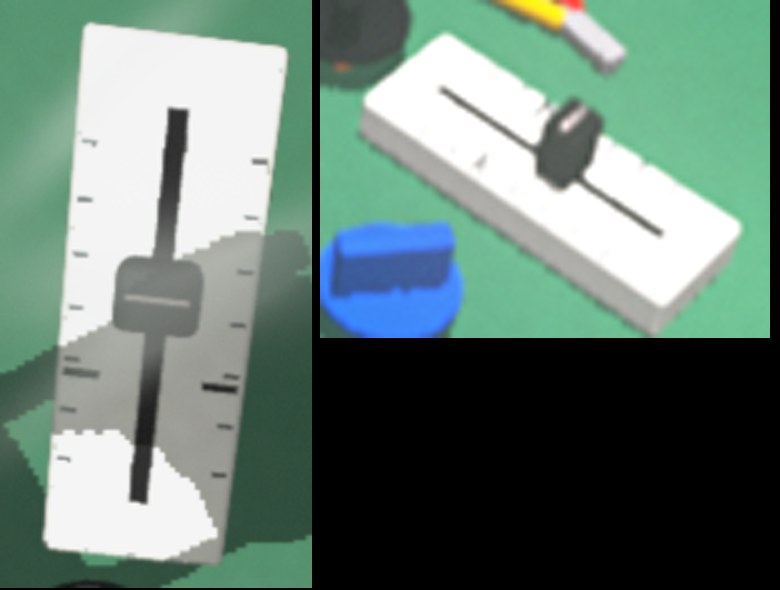

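The close-up shows ticks every 20 mm. The long ticks are at m2 (80,373) and (219,386), which is 86 mm from the top tick row and 34 mm from the bottom one. The zero end is therefore the top end (larger world y).

```bash
python3 -c "
from h import *
KT=(wfc('scene')[0]*0+np.array(get_calibration('wrist')['intrinsics']),np.load('s1.npy'))
f=lambda u,v,z:onz('wrist',u/2.5+205,v/2.5+30,z,KT)[:2]
z0=(f(90,142,.03)+f(260,161,.03))/2; m=(f(80,373,.03)+f(219,386,.03))/2; e=(f(64,459,.03)+f(219,475,.03))/2
print('zero',z0,'mark',m,'end',e, np.linalg.norm(m-z0),np.linalg.norm(e-z0)); g=f(158,297,.07);print('grip',g)
d=(e-z0)/np.linalg.norm(e-z0); print('val',(g-z0)@d,'dir',np.degrees(np.arctan2(d[1],d[0])))
s=onz('scene',391,276,.05)[:2];print((s-z0)@d)
go([g[0],g[1],.042],np.degrees(np.arctan2(d[1],d[0]))+90)
"
```

```text
zero [0.50210272 0.4257065 ] mark [0.49184124 0.34149526] end [0.48827908 0.30612468] 0.08483413471717349 0.12037817556722798
grip [0.49646589 0.37700338]
val 0.049028232053178265 dir -96.59411323827536
0.049885713964862216
offset [0.0384, -0.0093, 0.1989] twist [-0.0, 0.0, 6.5] alt -174.0 q6 0.47
```

```bash
python3 -m crank '[{"offset":[0.0385,-0.009,0.03],"twist":[0,0,6.5]},{"offset":[0.0385,-0.009,0.08],"twist":[0,0,6.5]},{"offset":[0.0385,-0.009,0.13],"twist":[0,0,6.5]},{"offset":[0.0385,-0.009,0.17],"twist":[0,0,6.5]},{"offset":[0.0385,-0.009,0.195],"twist":[0,0,6.5]},{"offset":[0.0385,-0.009,0.195],"twist":[0,0,6.5]},{"offset":[0.0385,-0.009,0.195],"twist":[0,0,6.5]}]'
python3 -m crank '[{"offset":[0,0,0],"twist":[0,0,0]},{"offset":[0,0,0],"twist":[0,0,0]},{"offset":[0,0,0],"twist":[0,0,0]},{"offset":[0,0,0],"twist":[0,0,0]},{"offset":[0,0,0],"twist":[0,0,0]},{"offset":[0,0,0],"twist":[0,0,0]}]' 0 30
```

```text
t: 4.72
tool_pos: [0.4973, 0.3784, 0.0476]
tool_rot: [2.345, 2.09, 0.003]
contact_force: [0.3, 0.3, 0.0]
opening: 0.0851
grip_force: 0.0
t: 5.48
tool_pos: [0.4969, 0.3787, 0.0472]
tool_rot: [2.343, 2.091, 0.003]
contact_force: [3.1, -0.8, 4.0]
opening: 0.0291
grip_force: 34.1
```

```bash
python3 -m crank '[{"offset":[0.012,0,0],"twist":[0,0,0]},{"offset":[0.024,0,0],"twist":[0,0,0]},{"offset":[0.036,0,0],"twist":[0,0,0]},{"offset":[0.046,0,0],"twist":[0,0,0]},{"offset":[0.051,0,0],"twist":[0,0,0]},{"offset":[0.051,0,0],"twist":[0,0,0]},{"offset":[0.051,0,0],"twist":[0,0,0]}]'
python3 -m crank '[{"offset":[0,0,0],"twist":[0,0,0]},{"offset":[0,0,0],"twist":[0,0,0]},{"offset":[0,0,0],"twist":[0,0,0]},{"offset":[0,0,0],"twist":[0,0,0]},{"offset":[0,0,-0.05],"twist":[0,0,0]},{"offset":[0,0,-0.10],"twist":[0,0,0]},{"offset":[0,0,-0.15],"twist":[0,0,0]},{"offset":[-0.05,0,-0.19],"twist":[0,0,-6.5]},{"offset":[-0.11,0,-0.19],"twist":[0,0,-6.5]},{"offset":[-0.16,0,-0.19],"twist":[0,0,-6.5]},{"offset":[-0.17,0,-0.19],"twist":[0,0,-6.5]},{"offset":[-0.17,0,-0.19],"twist":[0,0,-6.5]},{"offset":[-0.17,0,-0.19],"twist":[0,0,-6.5]}]' 1
python3 - <<'E'
from h import *
im,KT=snap('wrist','h1')
for z in [1]:
  for r in cut_out('slider','wrist'): print(r['confidence'],r['rect'],onz('wrist',*r['rect'][:2],.05,KT))
im2=get_image('scene');cv2.imwrite('pics/scene1.png',im2[:,:,::-1])
for r in cut_out('slider','scene'): print(r['confidence'],r['rect'],onz('scene',*r['rect'][:2],.05))
E
```

```text
t: 6.35
tool_pos: [0.5026, 0.4285, 0.0472]
tool_rot: [2.342, 2.091, -0.001]
contact_force: [2.7, -5.1, 7.9]
opening: 0.029
grip_force: 34.6
t: 7.98
tool_pos: [0.4826, 0.2612, 0.2363]
tool_rot: [-2.22, -2.222, -0.0]
contact_force: [0.4, 0.2, 0.2]
opening: 0.0852
grip_force: 0.0
0.63 [300.4, 5.5, 39.1, 8.2] [0.49940035 0.41176576 0.05      ]
0.6 [409.3, 287.4, 18.2, 22.9] [0.49971816 0.42762533 0.05      ]
0.31 [135.8, 192.9, 52.5, 48.5] [ 0.67809236 -0.35107106  0.05      ]
```

View pics/h1.png

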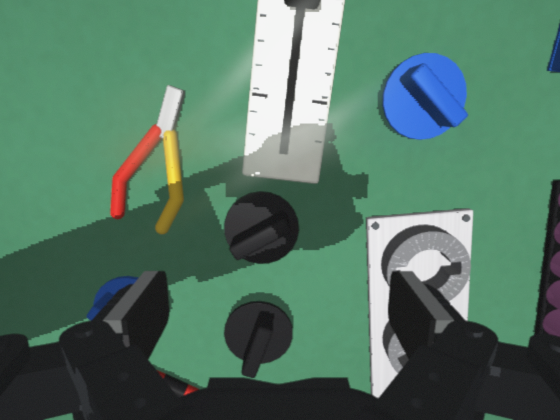

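The grip now sits at the top (zero) end of the slider. Next I'll rectify the carrier views to the rim plane to measure the sockets and slots.

```bash
cat >> h.py <<'E'
Kw=np.array(get_calibration('wrist')['intrinsics'])
def rect(im,T,cx,cy,z,half=.06,s=2500,hy=None):
    """orthographic patch at height z; columns=+x, rows=-y, s px per m"""
    hy=hy or half; w,h=int(2*half*s),int(2*hy*s)
    P=np.float32([[cx-half,cy+hy],[cx+half,cy+hy],[cx+half,cy-hy],[cx-half,cy-hy]])
    p=np.float32([proj('wrist',[a,b,z],(Kw,T)) for a,b in P])
    H=cv2.getPerspectiveTransform(p,np.float32([[0,0],[w,0],[w,h],[0,h]]))
    return cv2.warpPerspective(im,H,(w,h),flags=cv2.INTER_CUBIC)
E
python3 - <<'E'
from h import *
o=get_obs(); print(o['tool_pos'],Ro.from_rotvec(o['tool_rot']).as_matrix().round(3).tolist())
KT=wfc('wrist',o); np.save('h1.npy',KT[1])
w1=np.array([[1.0,0.0,0.003,0.545],[-0.001,0.964,0.265,0.167],[-0.002,-0.265,0.964,0.443],[0,0,0,1]])
np.save('w1.npy',w1)
# rough seats
for u,v in [(364,104),(365,187),(367,261)]: print(onz('wrist',u,v,.034,(Kw,w1)))
a=cv2.imread('pics/w1.png'); 
p=[rect(a,w1,.633,.09,.034,.05,1900,.155)]
c=[rect(cv2.imread('pics/c1.png'),np.load('c1.npy'),.633,.13,.034,.05,1900,.115), rect(cv2.imread('pics/c2.png'),np.load('c2.npy'),.633,.18,.034,.05,1900,.06)]
k=[rect(cv2.imread('pics/h1.png'),np.load('h1.npy'),.633,.18,.034,.05,1900,.06)]
M=np.zeros((600,790,3),'uint8')
x=0
for q in [p,c[:1],c[1:]+k]:
    m=np.vstack(q); m=m[:600]; m=cv2.normalize(m,None,0,255,cv2.NORM_MINMAX); M[:m.shape[0],x:x+m.shape[1]]=m; x+=200
cv2.imwrite('pics/m3.png',M)
E
```

```text
[0.48248901 0.26108577 0.23609632] [[-0.001, 1.0, -0.0], [1.0, 0.001, -0.0], [-0.0, -0.0, -1.0]]
[0.63514981 0.17543222 0.034     ]
[0.64174246 0.08573575 0.034     ]
[ 0.64965317 -0.00392934  0.034     ]
```

View pics/m3.png

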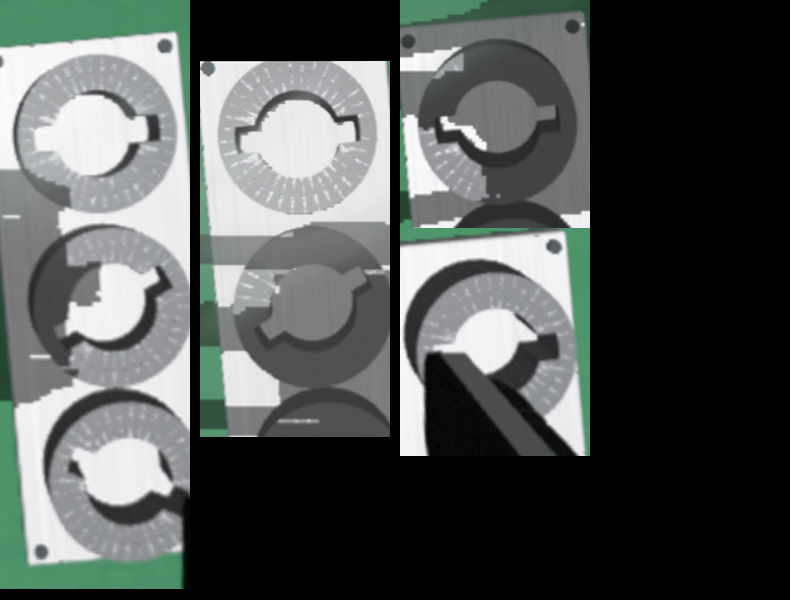

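The rectified rim plane shows slots at roughly 6°, 30° and −15°. I'll refine these by edge-template matching against the known outlines, for both sockets and holders.

```bash
cat >> h.py <<'E'
def seg(a,b,n=40):
    t=np.linspace(0,1,n)[:,None]; a,b=np.array(a,float),np.array(b,float); d=(b-a)/np.linalg.norm(b-a)
    return np.hstack([a+(b-a)*t,np.tile([-d[1],d[0]],(n,1))])
def arc(r,a0,a1,n):
    t=np.linspace(a0,a1,n); return np.column_stack([r*np.cos(t),r*np.sin(t),np.cos(t),np.sin(t)])
def slot_t():
    b=np.arcsin(7/23.5); x0=23.5*np.cos(b)/1000; L,W,r=.034,.007,.0235
    s=[seg((x0,W),(L,W),16),seg((x0,-W),(L,-W),16),seg((L,-W),(L,W),16)]
    s+=[q*[-1,-1,1,1] for q in s]; s+=[arc(r,b,np.pi-b,40),arc(r,np.pi+b,2*np.pi-b,40)]
    return np.vstack(s),arc(.042,0,2*np.pi,60)
def rect_t(L,W,n=40): return np.vstack([seg((-L,W),(L,W),n),seg((-L,-W),(L,-W),n),seg((L,-W),(L,W),n//3),seg((-L,-W),(-L,W),n//3)])
def grad(im):
    g=cv2.GaussianBlur(im.astype(np.float32).mean(2),(0,0),1.2); g=np.log(g+8)*60
    return cv2.Sobel(g,cv2.CV_32F,1,0),cv2.Sobel(g,cv2.CV_32F,0,1)
def score(G,T,tpl,z,x,y,th):
    c,s=np.cos(th),np.sin(th); R=np.array([[c,-s],[s,c]]); P=tpl[:,:2]@R.T+[x,y]; N=tpl[:,2:]@R.T
    Ti=np.linalg.inv(T)
    def pj(Q):
        p=(Ti[:3,:3]@np.column_stack([Q,np.full(len(Q),z)]).T).T+Ti[:3,3]
        return np.column_stack([Kw[0,2]-Kw[0,0]*p[:,0]/p[:,2],Kw[1,2]+Kw[1,1]*p[:,1]/p[:,2]]).astype(np.float32)
    p=pj(P); n=pj(P+.001*N)-p; n/=np.linalg.norm(n,axis=1)[:,None]+1e-9
    gx=cv2.remap(G[0],p[:,0:1],p[:,1:2],1)[:,0]; gy=cv2.remap(G[1],p[:,0:1],p[:,1:2],1)[:,0]
    return np.minimum(np.abs(gx*n[:,0]+gy*n[:,1]),60).sum()
def fit(views,parts,x0,y0,ths,rad=.006):
    """views: [(im,T)], parts: [(tpl,z,weight)]; coarse grid then fine"""
    V=[(grad(i),T) for i,T in views]; f=lambda x,y,t:sum(w*score(G,T,p,z,x,y,t) for G,T in V for p,z,w in parts)
    best=None
    for step,tstep,n in [(.002,None,int(rad/.002)),(.0006,.02,3),(.0002,.006,3)]:
        tt=ths if tstep is None else best[3]+tstep*np.arange(-4,5)
        c=x0,y0
        if best: c=best[1:3]
        best=max((f(c[0]+i*step,c[1]+j*step,t),c[0]+i*step,c[1]+j*step,t) for i in range(-n,n+1) for j in range(-n,n+1) for t in tt)
    return best
def hold_parts(): return [(arc(.038,0,2*np.pi,80),.026,1.),(rect_t(.03,.008),.06,1.)]
E
cat > sf.py <<'E'
from h import *
L=lambda n:(cv2.imread(f'pics/{n}.png'),np.load(f'{n}.npy'))
sl,ci=slot_t(); parts=[(sl,.034,1.),(ci,.034,1.)]
out=[]
for (x,y),vs in [((.6343,.1745),['w1','c1','c2']),((.6421,.0828),['w1','c1']),((.6499,-.0089),['w1'])]:
    for v in [[k] for k in vs]+([vs] if len(vs)>1 else []):
        b=fit([L(k) for k in v],parts,x,y,np.radians(np.arange(-34,44,3)))
        print(v,np.round(b[1:3],4),round(np.degrees(b[3]),1),round(b[0]/len(v)))
    out.append(b[1:])
T=[]
for (x,y,t),k in zip(out,['c1','w1','w1']):
    p=cv2.normalize(cv2.resize(rect(*L(k),x,y,.034,.045,2900),(262,262)),None,0,255,cv2.NORM_MINMAX); q=p.copy(); c,s=np.cos(t),np.sin(t)
    for a in sl: cv2.circle(q,(int(131+2911*(c*a[0]-s*a[1])),int(131-2911*(s*a[0]+c*a[1]))),1,(0,0,255),-1)
    T.append(np.vstack([p,q]))
cv2.imwrite('pics/m4.png',np.hstack(T))
for n,(x,y) in [('h1',(.478,.22)),('h1',(.478,.12)),('w1',(.478,.22)),('w1',(.478,.1)),('w1',(.484,-.043))]:
    b=fit([L(n)],hold_parts(),x,y,np.radians(np.arange(0,180,6)),.02); print(n,np.round(b[1:3],4),round(np.degrees(b[3]),1),round(b[0]))
E
python3 sf.py
```

```text
['w1'] [0.6329 0.1747] 5.8 8648
['c1'] [0.6339 0.1745] 6.1 8395
['c2'] [0.6341 0.1747] 6.1 8998
['w1', 'c1', 'c2'] [0.6339 0.1747] 5.8 8608
['w1'] [0.6423 0.0828] 31.2 10733
['c1'] [0.6423 0.0832] 30.9 6772
['w1', 'c1'] [0.6423 0.083 ] 30.9 8700
['w1'] [ 0.6509 -0.0089] -23.5 10578
h1 [0.4648 0.217 ] 29.3 7481
h1 [0.4604 0.098 ] 70.1 8604
w1 [0.4662 0.2158] 19.8 7100
w1 [0.4604 0.0968] 73.6 5159
w1 [ 0.4834 -0.0434] 39.1 8413
```

View pics/m4.png

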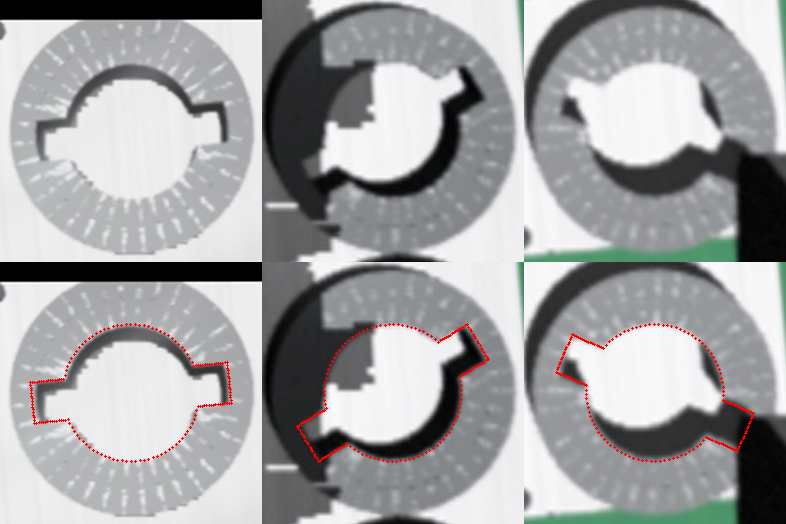

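Slot fits overlay well: seat1 5.8°, seat2 31° and seat3 about −24°. Now I'll hover over the first holder for a clean fit.

```bash
cat >> h.py <<'E'
def hfit(name,x,y,ths=None,rad=.02):
    im,(K,T)=snap('wrist',name); np.save(name+'.npy',T); im=cv2.imread(f'pics/{name}.png')
    b=fit([(im,T)],hold_parts(),x,y,np.radians(np.arange(0,180,6)) if ths is None else ths,rad); th=np.degrees(b[3]); print('holder',np.round(b[1:3],4),round(th,1),round(b[0])); return b[1],b[2],th
def hshow(name,out,x,y,th,half=.05):
    im,T=cv2.imread(f'pics/{name}.png'),np.load(name+'.npy'); t=np.radians(th)
    ps=[]
    for tpl,z,w in hold_parts():
        p=rect(im,T,x,y,z,half,3500); p=cv2.convertScaleAbs(p,alpha=2,beta=20); c,s=np.cos(t),np.sin(t); h=half*3500
        for a in tpl[::3]: cv2.circle(p,(int(h+3500*(c*a[0]-s*a[1])),int(h-3500*(s*a[0]+c*a[1]))),1,(0,0,255),-1)
        ps.append(p)
    cv2.imwrite(f'pics/{out}.png',np.hstack(ps))
E
python3 -m crank '[{"offset":[-0.03,-0.01,0.04],"twist":[0,0,0]},{"offset":[-0.045,-0.0175,0.066],"twist":[0,0,0]},{"offset":[-0.045,-0.0175,0.066],"twist":[0,0,0]},{"offset":[-0.045,-0.0175,0.066],"twist":[0,0,0]},{"offset":[-0.045,-0.0175,0.066],"twist":[0,0,0]}]' 0.5 40
python3 - <<'E'
from h import *
b=hfit('a1',.465,.217); hshow('a1','m5',*b); go([b[0],b[1],.03],b[2]+90)
E
```

```text
t: 8.8
tool_pos: [0.4663, 0.2162, 0.1723]
tool_rot: [2.22, 2.221, 0.005]
contact_force: [0.0, -0.4, 0.1]
opening: 0.043
grip_force: 0.0
holder [0.4648 0.2162] 28.1 5991
offset [-0.0, -0.0017, 0.1421] twist [0.1, -0.1, 62.0] alt -118.0 q6 0.29
```

View pics/m5.png

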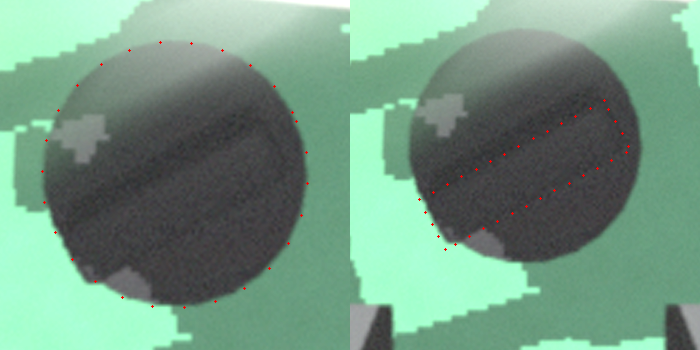

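The fit is good: the circle and bar outlines match, with the bar at 28°.

```bash
python3 -m crank '[{"offset":[0,-0.0017,0],"twist":[0,0,10.5]},{"offset":[0,-0.0017,0],"twist":[0,0,21]},{"offset":[0,-0.0017,0.02],"twist":[0,0,31.5]},{"offset":[0,-0.0017,0.04],"twist":[0,0,42]},{"offset":[0,-0.0017,0.06],"twist":[0,0,52]},{"offset":[0,-0.0017,0.08],"twist":[0,0,62]},{"offset":[0,-0.0017,0.11],"twist":[0,0,62]},{"offset":[0,-0.0017,0.13],"twist":[0,0,62]},{"offset":[0,-0.0017,0.141],"twist":[0,0,62]},{"offset":[0,-0.0017,0.141],"twist":[0,0,62]},{"offset":[0,-0.0017,0.141],"twist":[0,0,62]}]'
python3 -m crank '[{"offset":[0,0,0],"twist":[0,0,0]},{"offset":[0,0,0],"twist":[0,0,0]},{"offset":[0,0,0],"twist":[0,0,0]},{"offset":[0,0,0],"twist":[0,0,0]},{"offset":[0,0,0],"twist":[0,0,0]}]' 0 60
```

```text
t: 10.22
tool_pos: [0.4643, 0.2157, 0.0305]
tool_rot: [-3.048, -0.76, -0.003]
contact_force: [0.2, -0.2, 0.1]
opening: 0.0427
grip_force: 0.0
t: 10.85
tool_pos: [0.4641, 0.2155, 0.0303]
tool_rot: [-3.048, -0.76, -0.003]
contact_force: [-0.1, -0.3, 5.9]
opening: 0.0154
grip_force: 59.6
```

```bash
python3 -m crank '[{"offset":[0,0,-0.03],"twist":[0,0,0]},{"offset":[0,0,-0.06],"twist":[0,0,0]},{"offset":[0,0,-0.09],"twist":[0,0,0]},{"offset":[0,0,-0.09],"twist":[0,0,0]},{"offset":[0,0,-0.09],"twist":[0,0,0]}]'; python3 -c "
from h import *
go([.634,.1747,.09],95.8)"
```

```text
t: 11.48
tool_pos: [0.4619, 0.2149, 0.1171]
tool_rot: [3.048, 0.76, -0.005]
contact_force: [-0.9, 0.5, -2.9]
opening: 0.0153
grip_force: 59.2
offset [0.1331, 0.1163, 0.0266] twist [-0.0, 0.2, 22.2] alt -158.0 q6 1.37
```

```bash
python3 -m crank '[{"offset":[0.03,0.025,0],"twist":[0,0,4]},{"offset":[0.06,0.05,0],"twist":[0,0,9]},{"offset":[0.09,0.075,0],"twist":[0,0,14]},{"offset":[0.115,0.1,0],"twist":[0,0,19]},{"offset":[0.133,0.116,0],"twist":[0,0,22.2]},{"offset":[0.133,0.116,0.02],"twist":[0,0,22.2]},{"offset":[0.133,0.116,0.02],"twist":[0,0,22.2]},{"offset":[0.133,0.116,0.02],"twist":[0,0,22.2]}]'; python3 -c "
from h import *
go([.634,.1747,.09],95.8)"
```

```text
t: 12.48
tool_pos: [0.6334, 0.1756, 0.0976]
tool_rot: [3.137, 0.161, -0.005]
contact_force: [-0.3, -0.4, -4.0]
opening: 0.0151
grip_force: 59.1
offset [0.0005, 0.0009, 0.0076] twist [0.0, 0.2, 0.1] alt -180.0 q6 1.63
```

```bash
python3 -m crank '[{"offset":[0.0005,0.0009,0.012],"twist":[0,0,0]},{"offset":[0.0005,0.0009,0.024],"twist":[0,0,0]},{"offset":[0.0005,0.0009,0.032],"twist":[0,0,0]},{"offset":[0.0005,0.0009,0.038],"twist":[0,0,0]},{"offset":[0.0005,0.0009,0.042],"twist":[0,0,0]},{"offset":[0.0005,0.0009,0.046],"twist":[0,0,0]},{"offset":[0.0005,0.0009,0.050],"twist":[0,0,0]},{"offset":[0.0005,0.0009,0.053],"twist":[0,0,0]},{"offset":[0.0005,0.0009,0.053],"twist":[0,0,0]},{"offset":[0.0005,0.0009,0.053],"twist":[0,0,0]}]'
```

```text
t: 13.72
tool_pos: [0.6356, 0.1743, 0.0461]
tool_rot: [3.137, 0.159, -0.001]
contact_force: [-0.6, -1.2, -3.7]
opening: 0.015
grip_force: 64.0
```

```bash
python3 -m crank '[{"offset":[0,0,0.002],"twist":[0,0,0]},{"offset":[0,0,0.004],"twist":[0,0,0]},{"offset":[0,0,0.004],"twist":[0,0,0]},{"offset":[0,0,0.004],"twist":[0,0,0]}]'
python3 -m crank '[{"offset":[0,0,0],"twist":[0,0,0]},{"offset":[0,0,0],"twist":[0,0,0]},{"offset":[0,0,0],"twist":[0,0,0]}]' 0.45
```

```text
t: 14.22
tool_pos: [0.6357, 0.1743, 0.0444]
tool_rot: [3.137, 0.159, -0.002]
contact_force: [-7.6, -3.9, 7.9]
opening: 0.0151
grip_force: 65.6
t: 14.6
tool_pos: [0.6363, 0.1747, 0.0426]
tool_rot: [-3.137, -0.159, -0.002]
contact_force: [-1.1, 0.3, -0.0]
opening: 0.0385
grip_force: 0.0
```

Holder 1 is home: the TCP made contact at z = 44.4 mm, against an expected 44.3. Next is the second holder.

```bash
python3 -m crank '[{"offset":[0,0,-0.04],"twist":[0,0,0]},{"offset":[0,0,-0.08],"twist":[0,0,0]},{"offset":[0,0,-0.13],"twist":[0,0,0]},{"offset":[0,0,-0.13],"twist":[0,0,0]}]' >/dev/null; python3 -c "
from h import *
go([.46,.098,.172])"
```

```text
offset [-0.1863, 0.0586, 0.0049] twist [-0.0, -0.7, -0.0] alt 180.0 q6 1.62
```

```bash
python3 -m crank '[{"offset":[-0.05,0.015,0],"twist":[0,0,-10]},{"offset":[-0.1,0.03,0],"twist":[0,0,-20]},{"offset":[-0.15,0.045,0],"twist":[0,0,-30]},{"offset":[-0.186,0.0586,0],"twist":[0,0,-40]},{"offset":[-0.186,0.0586,0],"twist":[0,0,-50]},{"offset":[-0.186,0.0586,0],"twist":[0,0,-60]},{"offset":[-0.186,0.0586,0],"twist":[0,0,-65]},{"offset":[-0.186,0.0586,0],"twist":[0,0,-65]},{"offset":[-0.186,0.0586,0],"twist":[0,0,-65]}]' 0.5;  python3 - <<'E'
from h import *
b=hfit('b1',.4604,.098); go([b[0],b[1],.03],b[2]+90)
im,T=cv2.imread('pics/b1.png'),np.load('b1.npy')
hshow('b1','m6',*b)
E
```

```text
t: 16.23
tool_pos: [0.4564, 0.0974, 0.1718]
tool_rot: [-2.562, -1.818, 0.001]
contact_force: [0.3, -0.7, 0.5]
opening: 0.043
grip_force: 0.0
holder [0.46   0.0964] 71.5 6014
offset [0.0003, 0.0037, 0.1419] twist [-0.0, 0.0, -0.8] alt 179.0 q6 0.39
```

View pics/m6.png

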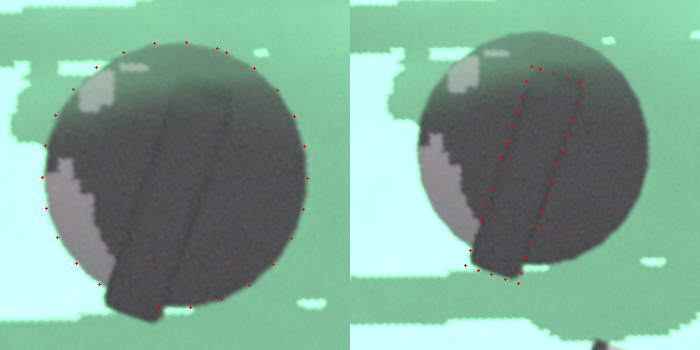

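Good fit: circle and bar outlines both match, at 71.5°. Grasping.

```bash
python3 -m crank '[{"offset":[0,0.0037,0.04],"twist":[0,0,-0.8]},{"offset":[0,0.0037,0.08],"twist":[0,0,-0.8]},{"offset":[0,0.0037,0.11],"twist":[0,0,-0.8]},{"offset":[0,0.0037,0.13],"twist":[0,0,-0.8]},{"offset":[0,0.0037,0.141],"twist":[0,0,-0.8]},{"offset":[0,0.0037,0.141],"twist":[0,0,-0.8]},{"offset":[0,0.0037,0.141],"twist":[0,0,-0.8]}]'
python3 -m crank '[{"offset":[0,0,0],"twist":[0,0,0]},{"offset":[0,0,0],"twist":[0,0,0]},{"offset":[0,0,0],"twist":[0,0,0]},{"offset":[0,0,0],"twist":[0,0,0]},{"offset":[0,0,0],"twist":[0,0,0]}]' 0 60
python3 -m crank '[{"offset":[0,0,-0.03],"twist":[0,0,0]},{"offset":[0,0,-0.06],"twist":[0,0,0]},{"offset":[0,0,-0.09],"twist":[0,0,0]},{"offset":[0,0,-0.09],"twist":[0,0,0]},{"offset":[0,0,-0.09],"twist":[0,0,0]}]'; python3 -c "
from h import *
go([.6425,.083,.1],121)"
```

```text
t: 17.15
tool_pos: [0.4611, 0.0962, 0.0323]
tool_rot: [2.547, 1.837, 0.003]
contact_force: [-0.4, 0.6, -0.1]
opening: 0.0428
grip_force: 0.0
t: 17.77
tool_pos: [0.4612, 0.0962, 0.0324]
tool_rot: [2.547, 1.837, 0.003]
contact_force: [0.1, -1.2, 5.9]
opening: 0.015
grip_force: 59.7
t: 18.4
tool_pos: [0.4588, 0.0961, 0.1192]
tool_rot: [-2.547, -1.837, 0.004]
contact_force: [-0.3, -0.3, -2.7]
opening: 0.0151
grip_force: 59.3
offset [0.0456, 0.1785, 0.0187] twist [-0.1, 0.1, 40.6] alt -139.0 q6 0.37
```

```bash
python3 -m crank '[{"offset":[0.01,0.04,0],"twist":[0,0,8]},{"offset":[0.02,0.08,0],"twist":[0,0,17]},{"offset":[0.03,0.12,0],"twist":[0,0,26]},{"offset":[0.04,0.155,0],"twist":[0,0,35]},{"offset":[0.0456,0.1785,0],"twist":[0,0,40.6]},{"offset":[0.0456,0.1785,0.019],"twist":[0,0,40.6]},{"offset":[0.0456,0.1785,0.019],"twist":[0,0,40.6]},{"offset":[0.0456,0.1785,0.019],"twist":[0,0,40.6]}]'; python3 -c "
from h import *
go([.6425,.083,.0464],121)"
```

```text
t: 19.4
tool_pos: [0.6421, 0.0832, 0.1007]
tool_rot: [-3.026, -0.841, 0.005]
contact_force: [0.4, -0.9, -1.8]
opening: 0.0149
grip_force: 59.4
offset [0.0004, 0.0005, 0.0543] twist [-0.1, 0.2, 0.1] alt -180.0 q6 1.04
```

```bash
python3 -m crank '[{"offset":[0.0005,0.0005,0.012],"twist":[0,0,0]},{"offset":[0.0005,0.0005,0.024],"twist":[0,0,0]},{"offset":[0.0005,0.0005,0.032],"twist":[0,0,0]},{"offset":[0.0005,0.0005,0.038],"twist":[0,0,0]},{"offset":[0.0005,0.0005,0.042],"twist":[0,0,0]},{"offset":[0.0005,0.0005,0.046],"twist":[0,0,0]},{"offset":[0.0005,0.0005,0.050],"twist":[0,0,0]},{"offset":[0.0005,0.0005,0.055],"twist":[0,0,0]},{"offset":[0.0005,0.0005,0.058],"twist":[0,0,0]},{"offset":[0.0005,0.0005,0.058],"twist":[0,0,0]}]'
```

```text
t: 20.65
tool_pos: [0.6453, 0.0829, 0.0464]
tool_rot: [3.027, 0.84, 0.001]
contact_force: [-3.5, -0.5, 6.2]
opening: 0.0147
grip_force: 60.7
```

Holder 2 is home as well (TCP z 46.4 mm, as expected). I'll release it and go to holder 3.

```bash
python3 -m crank '[{"offset":[0,0,0],"twist":[0,0,0]},{"offset":[0,0,0],"twist":[0,0,0]},{"offset":[0,0,0],"twist":[0,0,0]},{"offset":[0,0,-0.04],"twist":[0,0,0]},{"offset":[0,0,-0.08],"twist":[0,0,0]},{"offset":[0,0,-0.125],"twist":[0,0,0]},{"offset":[0,0,-0.125],"twist":[0,0,0]}]' 0.45 ; python3 -c "
from h import *
go([.484,-.043,.172],129)"
```

```text
t: 21.52
tool_pos: [0.6477, 0.083, 0.1751]
tool_rot: [3.025, 0.839, 0.015]
contact_force: [0.2, -0.5, -0.2]
opening: 0.0386
grip_force: 0.0
offset [-0.2052, 0.0237, 0.0015] twist [0.3, -0.5, -8.0] alt 172.0 q6 1.04
```

```bash
python3 -m crank '[{"offset":[-0.05,0.006,0],"twist":[0,0,-2]},{"offset":[-0.1,0.012,0],"twist":[0,0,-4]},{"offset":[-0.15,0.018,0],"twist":[0,0,-6]},{"offset":[-0.2,0.0237,0],"twist":[0,0,-8]},{"offset":[-0.2052,0.0237,0],"twist":[0,0,-8]},{"offset":[-0.2052,0.0237,0],"twist":[0,0,-8]},{"offset":[-0.2052,0.0237,0],"twist":[0,0,-8]}]' 0.5;  python3 - <<'E'
from h import *
b=hfit('d1',.4834,-.0434); go([b[0],b[1],.03],b[2]+90)
E
```

```text
t: 22.4
tool_pos: [0.4816, -0.0426, 0.1692]
tool_rot: [-2.961, -1.05, -0.0]
contact_force: [-0.5, 0.2, -0.6]
opening: 0.0428
grip_force: 0.0
holder [ 0.4824 -0.0448] 40.1 6409
offset [-0.0008, 0.0023, 0.1392] twist [-0.0, -0.0, -1.0] alt 179.0 q6 0.65
```

```bash
python3 -m crank '[{"offset":[-0.0008,0.0018,0.04],"twist":[0,0,-1]},{"offset":[-0.0008,0.0018,0.08],"twist":[0,0,-1]},{"offset":[-0.0008,0.0018,0.11],"twist":[0,0,-1]},{"offset":[-0.0008,0.0018,0.13],"twist":[0,0,-1]},{"offset":[-0.0008,0.0018,0.138],"twist":[0,0,-1]},{"offset":[-0.0008,0.0018,0.138],"twist":[0,0,-1]},{"offset":[-0.0008,0.0018,0.138],"twist":[0,0,-1]}]'
python3 -m crank '[{"offset":[0,0,0],"twist":[0,0,0]},{"offset":[0,0,0],"twist":[0,0,0]},{"offset":[0,0,0],"twist":[0,0,0]},{"offset":[0,0,0],"twist":[0,0,0]},{"offset":[0,0,0],"twist":[0,0,0]}]' 0 60
python3 -m crank '[{"offset":[0,0,-0.03],"twist":[0,0,0]},{"offset":[0,0,-0.06],"twist":[0,0,0]},{"offset":[0,0,-0.09],"twist":[0,0,0]},{"offset":[0,0,-0.09],"twist":[0,0,0]},{"offset":[0,0,-0.09],"twist":[0,0,0]}]'; python3 -c "
from h import *
go([.6515,-.009,.1],66)"
```

```text
t: 23.32
tool_pos: [0.4825, -0.0451, 0.0324]
tool_rot: [2.951, 1.075, 0.003]
contact_force: [0.7, -0.3, -0.2]
opening: 0.0429
grip_force: 0.0
t: 23.95
tool_pos: [0.4822, -0.0452, 0.0323]
tool_rot: [2.951, 1.074, 0.002]
contact_force: [-0.9, 0.3, 6.3]
opening: 0.015
grip_force: 59.8
t: 24.58
tool_pos: [0.4801, -0.0447, 0.1192]
tool_rot: [-2.95, -1.074, 0.004]
contact_force: [1.5, 0.3, -4.2]
opening: 0.0149
grip_force: 59.4
offset [0.1543, 0.0828, 0.0187] twist [-0.1, 0.2, 64.0] alt -116.0 q6 0.63
```

```bash
python3 -m crank '[{"offset":[0.03,0.015,0],"twist":[0,0,10]},{"offset":[0.06,0.03,0],"twist":[0,0,20]},{"offset":[0.09,0.045,0],"twist":[0,0,30]},{"offset":[0.12,0.06,0],"twist":[0,0,40]},{"offset":[0.14,0.075,0],"twist":[0,0,50]},{"offset":[0.154,0.083,0],"twist":[0,0,60]},{"offset":[0.154,0.083,0.02],"twist":[0,0,64]},{"offset":[0.154,0.083,0.02],"twist":[0,0,64]},{"offset":[0.154,0.083,0.02],"twist":[0,0,64]}]'; python3 -c "
from h import *
go([.6515,-.009,.0463],66)"
```

```text
t: 25.7
tool_pos: [0.6518, -0.0095, 0.0999]
tool_rot: [3.073, -0.652, -0.004]
contact_force: [-0.7, -0.8, -3.5]
opening: 0.0151
grip_force: 59.3
offset [-0.0004, -0.0004, 0.0536] twist [0.0, 0.1, 0.1] alt -180.0 q6 1.86
```

```bash
python3 -m crank '[{"offset":[0,0,0.012],"twist":[0,0,0]},{"offset":[0,0,0.024],"twist":[0,0,0]},{"offset":[0,0,0.032],"twist":[0,0,0]},{"offset":[0,0,0.038],"twist":[0,0,0]},{"offset":[0,0,0.042],"twist":[0,0,0]},{"offset":[0,0,0.046],"twist":[0,0,0]},{"offset":[0,0,0.050],"twist":[0,0,0]},{"offset":[0,0,0.054],"twist":[0,0,0]},{"offset":[0,0,0.057],"twist":[0,0,0]},{"offset":[0,0,0.057],"twist":[0,0,0]}]'
```

```text
t: 26.95
tool_pos: [0.6533, -0.0098, 0.0463]
tool_rot: [3.073, -0.653, 0.001]
contact_force: [-4.8, -0.8, 6.4]
opening: 0.0156
grip_force: 60.8
```

Holder 3 is home (46.3 mm). I'll release it, then survey the gauge and jaws.

```bash
python3 -m crank '[{"offset":[0,0,0],"twist":[0,0,0]},{"offset":[0,0,0],"twist":[0,0,0]},{"offset":[0,0,0],"twist":[0,0,0]},{"offset":[0,0,-0.04],"twist":[0,0,0]},{"offset":[0,0,-0.08],"twist":[0,0,0]},{"offset":[0,0,-0.14],"twist":[0,0,0]},{"offset":[0,0,-0.2],"twist":[0,0,0]},{"offset":[0,0,-0.25],"twist":[0,0,0]},{"offset":[0,0,-0.25],"twist":[0,0,0]}]' 0.45 ; python3 -c "
from h import *
print(onz('scene',150,190,.03),onz('side',445,275,.03),onz('scene',130,195,.06),onz('side',465,250,.06))
go([.56,-.28,.3],0)"
```

```text
t: 28.08
tool_pos: [0.6552, -0.0099, 0.3015]
tool_rot: [-3.072, 0.653, -0.018]
contact_force: [0.0, -0.1, -0.2]
opening: 0.0383
grip_force: 0.0
[ 0.62894929 -0.35235638  0.03      ] [ 0.64108006 -0.34943977  0.03      ] [ 0.70144749 -0.34479797  0.06      ] [ 0.71093547 -0.34971613  0.06      ]
offset [0.0228, 0.2855, 0.0008] twist [-0.5, -0.5, 66.0] alt -114.0 q6 1.86
```

```bash
python3 -c "
from h import *
go([.53,-.27,.3],90)"
```

```text
offset [-0.0086, 0.2886, 0.0005] twist [-0.1, -0.7, -24.0] alt 156.0 q6 1.86
```

```bash
python3 -m crank '[{"offset":[0,0.05,0],"twist":[0,0,-6]},{"offset":[0,0.1,0],"twist":[0,0,-12]},{"offset":[0,0.16,0],"twist":[0,0,-18]},{"offset":[-0.008,0.22,0],"twist":[0,0,-24]},{"offset":[-0.0086,0.2886,0],"twist":[0,0,-24]},{"offset":[-0.0086,0.2886,0],"twist":[0,0,-24]},{"offset":[-0.0086,0.2886,0],"twist":[0,0,-24]},{"offset":[-0.0086,0.2886,0],"twist":[0,0,-24]}]' 1; python3 -c "
from h import *
im,KT=snap('wrist','g1');np.save('g1.npy',KT[1])
s=get_image('scene');cv2.imwrite('pics/scene2.png',s[:,:,::-1])
a=cv2.imread('pics/g1.png'); b=cv2.resize(s[140:320,200:440,::-1],(240,180))
o=np.zeros((420,800,3),'uint8');o[:,:560]=a;o[:180,560:]=b;cv2.imwrite('pics/m7.png',o)
print(KT[1].round(3).tolist())"
```

```text
t: 29.08
tool_pos: [0.528, -0.2685, 0.2937]
tool_rot: [-3.141, -0.003, 0.001]
contact_force: [-0.7, -0.0, -0.3]
opening: 0.0854
grip_force: 0.0
[[0.002, 0.964, 0.267, 0.595], [-1.0, 0.002, -0.002, -0.268], [-0.002, -0.267, 0.964, 0.437], [0.0, 0.0, 0.0, 1.0]]
```

View pics/m7.png

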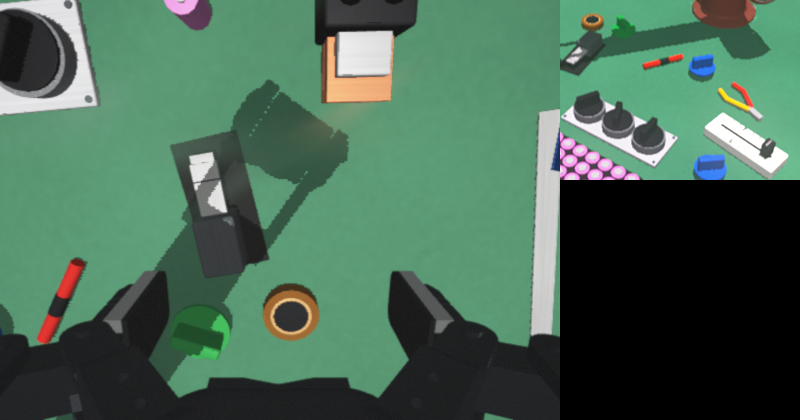

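All three holders sit in their sockets (inset at right). The wrist view shows the pad at (172–268, 131–275), the gauge handle at (220,245) with its blade tip at (200,153), and the jaw front edge at about (322–391, 101). The roll is at (290,312), clear of the handle.

```bash
cat > gf.py <<'E'
from h import *
im,T=cv2.imread('pics/g1.png'),np.load('g1.npy'); KT=(Kw,T)
f=lambda u,v,z:onz('wrist',u,v,z,KT)[:2]
print('pad corners',[f(*p,.003).round(3) for p in [(172,145),(238,131),(268,258)]])
p0=(f(172,145,.003)+f(268,258,.003))/2; tip=f(201,154,.025)
print('pad c',p0,'tip',tip)
ths=np.radians(np.arange(-10,35,3))
b=fit([(im,T)],[(rect_t(.0825,.04),.003,1.)],*p0,ths,.012); print('pad',np.round(b[1:3],4),np.degrees(b[3]),b[0]); pad=b
h0=tip-.105*np.array([np.cos(b[3]),np.sin(b[3])])
bl=seg((.035,.015),(.105,.015))
bl=np.vstack([bl,seg((.035,-.015),(.105,-.015)),seg((.105,-.015),(.105,.015),20)])
b=fit([(im,T)],[(rect_t(.035,.024),.047,1.),(bl,.028,1.)],*h0,ths,.012); print('gauge',h0,np.round(b[1:3],4),np.degrees(b[3]),b[0])
hsv=cv2.cvtColor(im,cv2.COLOR_BGR2HSV); m=cv2.inRange(hsv,(5,120,120),(18,255,255)); m[:,:300]=0;m[:,420:]=0;m[150:]=0
ys,xs=np.nonzero(m); print('orange',xs.min(),xs.max(),ys.min(),ys.max())
for c in (330,345,360,375,387):
    col=im[85:112,c].astype(int); print(c,[tuple(v) for v in col[::2]] if c==360 else np.nonzero(m[:,c])[0].max())
lo=[(c,np.nonzero(m[:,c])[0].max()) for c in range(326,388)]; print('slope',np.degrees(np.arctan(np.polyfit(*zip(*lo),1)[0])))
xs2=np.nonzero(m[95])[0]; print(xs2.min(),xs2.max())
for v in(97,102): print(v,f(322,v,.051),f(391,v,.051),f(322,v,.03),f(391,v,.03))
# column front/top and block
go([*b[1:3],.03],np.degrees(b[3])+90)
E
python3 gf.py
```

```text
pad corners [array([ 0.557, -0.144]), array([ 0.573, -0.221]), array([ 0.416, -0.255])]
pad c [ 0.48673196 -0.19930839] tip [ 0.54911306 -0.18171883]
pad [ 0.4857 -0.1985] 13.197859086816848 4221.408
gauge [ 0.44688637 -0.20569185] [ 0.4485 -0.1993] 9.854084409738354 8523.622
orange 322 393 36 102
330 102
345 101
360 [(np.int64(123), np.int64(176), np.int64(243)), (np.int64(127), np.int64(181), np.int64(244)), (np.int64(125), np.int64(178), np.int64(243)), (np.int64(126), np.int64(178), np.int64(243)), (np.int64(127), np.int64(180), np.int64(243)), (np.int64(128), np.int64(182), np.int64(244)), (np.int64(127), np.int64(178), np.int64(242)), (np.int64(129), np.int64(179), np.int64(243)), (np.int64(95), np.int64(127), np.int64(186)), (np.int64(111), np.int64(144), np.int64(119)), (np.int64(118), np.int64(154), np.int64(120)), (np.int64(118), np.int64(154), np.int64(117)), (np.int64(118), np.int64(154), np.int64(115)), (np.int64(118), np.int64(153), np.int64(112))]
375 100
387 100
slope -2.203540149254973
326 389
97 [ 0.60867197 -0.31093819] [ 0.60877911 -0.37968966] [ 0.60943264 -0.3132733 ] [ 0.60954562 -0.38576955]
102 [ 0.60389956 -0.3110978 ] [ 0.60400906 -0.38008742] [ 0.60440029 -0.31344161] [ 0.60451575 -0.38618898]
offset [-0.0794, -0.0692, 0.264] twist [-0.0, 0.0, -9.7] alt 170.0 q6 0.97
```

```bash
python3 -m crank '[{"offset":[0,0.04,0.05],"twist":[0,0,0]},{"offset":[-0.008,0.0765,0.09],"twist":[0,0,0]},{"offset":[-0.008,0.0765,0.09],"twist":[0,0,0]},{"offset":[-0.008,0.0765,0.09],"twist":[0,0,0]},{"offset":[-0.008,0.0765,0.09],"twist":[0,0,0]}]'; python3 -c "
from h import *
im,KT=snap('wrist','j1');np.save('j1.npy',KT[1])
"
python3 -m crank '[{"offset":[-0.04,-0.06,0],"twist":[0,0,-5]},{"offset":[-0.07,-0.11,0],"twist":[0,0,-12]},{"offset":[-0.07,-0.146,0],"twist":[0,0,-12]},{"offset":[-0.07,-0.146,0],"twist":[0,0,-12]},{"offset":[-0.07,-0.146,0],"twist":[0,0,-12]},{"offset":[-0.07,-0.146,0],"twist":[0,0,-12]}]'
python3 - <<'E'
from h import *
im,KT=snap('wrist','g2');np.save('g2.npy',KT[1])
L=lambda n:(cv2.imread(f'pics/{n}.png'),np.load(f'{n}.npy'))
j,T=L('j1'); hsv=cv2.cvtColor(j,cv2.COLOR_BGR2HSV); m=cv2.inRange(hsv,(5,100,100),(18,255,255)); 
n,lab,st,_=cv2.connectedComponentsWithStats(m); k=1+np.argmax(st[1:,4]); print('orange',st[k])
m=lab==k; x0,w=st[k][0],st[k][2]
lo=np.array([(c,np.nonzero(m[:,c])[0].max()) for c in range(x0+6,x0+w-6)])
W=np.array([onz('wrist',c,v+.5,.036,(Kw,T))[:2] for c,v in lo]); p=np.polyfit(W[:,1],W[:,0],1)
r=np.nonzero(m[lo[:,1].min()-12])[0]; a,b=[onz('wrist',c,lo[:,1].min()-12,.051,(Kw,T))[:2] for c in(r.min(),r.max())]
yc=(a[1]+b[1])/2; print('edge x at yc',np.polyval(p,yc),'yc',yc,'width',a[1]-b[1],'yaw',-np.degrees(np.arctan(p[0])))
ths=np.radians(np.arange(-2,28,3))
b=fit([L('g2')],[(rect_t(.0825,.04),.003,1.)],.4857,-.1985,ths,.012); print('pad',np.round(b[1:3],4),np.degrees(b[3]),b[0])
bl=np.vstack([seg((.035,.015),(.105,.015)),seg((.035,-.015),(.105,-.015)),seg((.105,-.015),(.105,.015),20)])
b=fit([L('g2')],[(rect_t(.035,.024),.047,1.),(bl,.028,1.)],.4485,-.2015,ths,.014); print('gauge',np.round(b[1:3],4),np.degrees(b[3]),b[0])
go([*b[1:3],.03],np.degrees(b[3])+90)
x,y,t=b[1:]; c,s=np.cos(t),np.sin(t); I=[]
for z,tp in((.047,rect_t(.035,.024)),(.028,bl)):
    q=rect(*L('g2'),x+.04,y,z,.09,2000); q=cv2.convertScaleAbs(q,alpha=1.6,beta=15)
    for d in tp[::3]: cv2.circle(q,(int(2000*(c*d[0]-s*d[1]+.05)),int(180-2000*(s*d[0]+c*d[1]))),1,(0,0,255),-1)
    I.append(q)
cv2.imwrite('pics/m8.png',np.vstack([np.hstack(I),np.hstack([rect(j,T,.605,yc,.036,.09,2000,.06),rect(j,T,.605,yc,.051,.09,2000,.06)])]))
E
```

```text
t: 29.8
tool_pos: [0.5209, -0.3458, 0.2068]
tool_rot: [3.139, 0.003, 0.005]
contact_force: [-0.1, 0.2, 1.2]
opening: 0.0853
grip_force: 0.0
t: 30.6
tool_pos: [0.45, -0.2011, 0.2049]
tool_rot: [3.124, 0.327, 0.001]
contact_force: [0.2, -0.3, -0.5]
opening: 0.0856
grip_force: 0.0
orange [ 236    1   88   92 3636]
edge x at yc 0.603872056233832 yc -0.3470116606807545 width 0.0633120151039091 yaw 0.19358202776630087
pad [ 0.4853 -0.1985] 13.0 5261.8467
gauge [ 0.4477 -0.1995] 10.0 9488.807
offset [-0.0018, -0.0021, 0.1746] twist [0.0, -0.0, 1.9] alt -178.0 q6 0.79
```

View pics/m8.png

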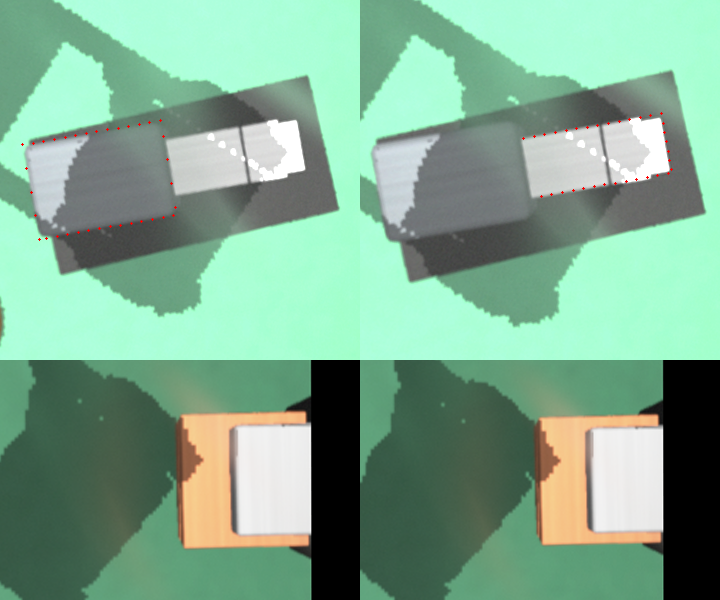

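The gauge overlay matches (yaw 10°). The jaw mouth edge is at about (0.6045, −0.347), with the gap yaw about +2°. Grasping the gauge.

```bash
python3 -m crank '[{"offset":[-0.001,-0.002,0.05],"twist":[0,0,2]},{"offset":[-0.001,-0.002,0.1],"twist":[0,0,2]},{"offset":[-0.001,-0.002,0.14],"twist":[0,0,2]},{"offset":[-0.001,-0.002,0.17],"twist":[0,0,2]},{"offset":[-0.001,-0.002,0.185],"twist":[0,0,2]},{"offset":[-0.001,-0.002,0.185],"twist":[0,0,2]},{"offset":[-0.001,-0.002,0.185],"twist":[0,0,2]}]'
python3 -m crank '[{"offset":[0,0,0],"twist":[0,0,0]},{"offset":[0,0,0],"twist":[0,0,0]},{"offset":[0,0,0],"twist":[0,0,0]},{"offset":[0,0,0],"twist":[0,0,0]},{"offset":[0,0,0],"twist":[0,0,0]}]' 0 60
```

```text
t: 31.52
tool_pos: [0.4493, -0.1994, 0.0208]
tool_rot: [3.128, 0.273, 0.003]
contact_force: [0.8, -0.3, 1.0]
opening: 0.0854
grip_force: 0.0
t: 32.15
tool_pos: [0.449, -0.1991, 0.0205]
tool_rot: [3.128, 0.274, 0.003]
contact_force: [-0.9, 1.2, 5.9]
opening: 0.0472
grip_force: 64.4
```

```bash
python3 -m crank '[{"offset":[0,0,-0.02],"twist":[0,0,0]},{"offset":[0,0,-0.04],"twist":[0,0,0]},{"offset":[0,0,-0.05],"twist":[0,0,0]},{"offset":[0,0,-0.05],"twist":[0,0,0]},{"offset":[0,0,-0.05],"twist":[0,0,0]}]'; python3 -c "
from h import *
go([.471,-.3517,.05],92)"
```

```text
t: 32.78
tool_pos: [0.4474, -0.198, 0.0681]
tool_rot: [-3.128, -0.274, 0.003]
contact_force: [-0.4, 0.0, -3.2]
opening: 0.0468
grip_force: 63.4
offset [-0.0034, 0.1555, 0.0179] twist [-0.1, 0.1, 8.0] alt -172.0 q6 0.83
```

```bash
python3 -m crank '[{"offset":[0,0.03,0],"twist":[0,0,2]},{"offset":[0,0.07,0],"twist":[0,0,4]},{"offset":[-0.0034,0.11,0],"twist":[0,0,6]},{"offset":[-0.0034,0.14,0],"twist":[0,0,8]},{"offset":[-0.0034,0.1555,0],"twist":[0,0,8]},{"offset":[-0.0034,0.1555,0.02],"twist":[0,0,8]},{"offset":[-0.0034,0.1555,0.035],"twist":[0,0,8]},{"offset":[-0.0034,0.1555,0.035],"twist":[0,0,8]},{"offset":[-0.0034,0.1555,0.035],"twist":[0,0,8]}]'; python3 -c "
from h import *
im,KT=snap('wrist','k1');np.save('k1.npy',KT[1])
go([.471,-.3517,.018],92)
cs=cv2.imread('pics/k1.png')
s=get_image('side');cv2.imwrite('pics/side3.png',s[:,:,::-1])
o=np.zeros((420,800,3),'uint8');o[:,:560]=cs;o[:240,560:]=cv2.resize(s[220:320,380:480,::-1],(240,240));cv2.imwrite('pics/m9.png',o)"
```

```text
t: 33.9
tool_pos: [0.4718, -0.3515, 0.034]
tool_rot: [-3.141, -0.056, 0.0]
contact_force: [0.1, -0.1, -1.9]
opening: 0.0469
grip_force: 63.4
offset [-0.0011, -0.0003, 0.0167] twist [0.0, -0.0, 0.0] alt -180.0 q6 0.77
```

View pics/m9.png

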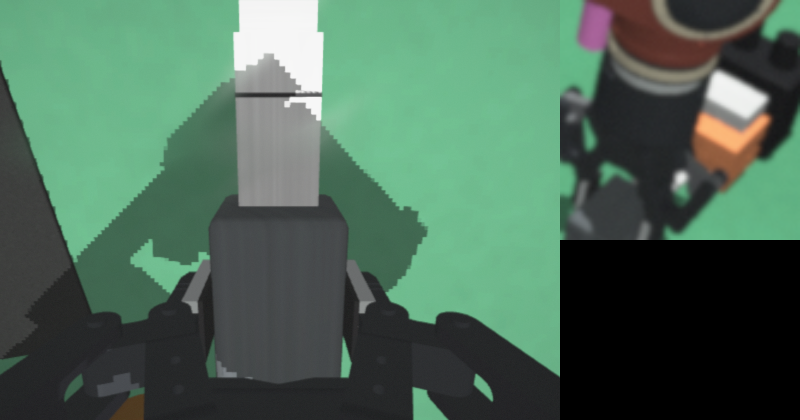

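The blade lies straight in the grip (columns 235–320), with its line at row 95; I'll use that row to pin the tip's offset from the TCP.

```bash
python3 -c "
from h import *
KT=(Kw,np.load('k1.npy')); p=onz('wrist',278,95,.0415,KT); print(p, p[0]-.4718, 'tip-TCP',p[0]-.4718+.03)
a=onz('wrist',240,200,.0405,KT);b=onz('wrist',320,200,.0405,KT);print('blade width',a[1]-b[1],'mid y',(a[1]+b[1])/2,'root x',onz('wrist',280,206,.0415,KT)[0]-.4718)"
python3 -m crank '[{"offset":[0,0,0.008],"twist":[0,0,0]},{"offset":[0,0,0.0155],"twist":[0,0,0]},{"offset":[0,0,0.0155],"twist":[0,0,0]},{"offset":[0,0,0.0155],"twist":[0,0,0]},{"offset":[0,0,0.0155],"twist":[0,0,0]}]'
```

```text
[ 0.54395152 -0.34822227  0.0415    ] 0.0721515192527713 tip-TCP 0.1021515192527713
blade width 0.030370334108163144 mid y -0.35032797773481433 root x 0.0321466773951774
t: 34.62
tool_pos: [0.4717, -0.3522, 0.0188]
tool_rot: [-3.141, -0.055, 0.0]
contact_force: [-0.3, -0.0, -2.6]
opening: 0.0472
grip_force: 63.3
```

```bash
python3 -m crank '[{"offset":[0.01,0,0.001],"twist":[0,0,0]},{"offset":[0.02,0,0.001],"twist":[0,0,0]},{"offset":[0.028,0,0.001],"twist":[0,0,0]},{"offset":[0.034,0,0.001],"twist":[0,0,0]},{"offset":[0.038,0,0.001],"twist":[0,0,0]},{"offset":[0.038,0,0.001],"twist":[0,0,0]},{"offset":[0.038,0,0.001],"twist":[0,0,0]}]'
```

```text
t: 35.5
tool_pos: [0.5095, -0.3508, 0.0177]
tool_rot: [-3.141, -0.055, 0.0]
contact_force: [0.5, 0.2, -2.3]
opening: 0.0471
grip_force: 63.3
```

```bash
python3 -m crank '[{"offset":[0.006,0,0],"twist":[0,0,0]},{"offset":[0.012,0,0],"twist":[0,0,0]},{"offset":[0.018,0,0],"twist":[0,0,0]},{"offset":[0.0225,0,0],"twist":[0,0,0]},{"offset":[0.0225,0,0],"twist":[0,0,0]},{"offset":[0.0225,0,0],"twist":[0,0,0]}]'; python3 - <<'E'
from h import *
im,KT=snap('wrist','k2');np.save('k2.npy',KT[1])
im=cv2.imread('pics/k2.png')
for c in (262,278,294): print(c,[(r,im[r,c].tolist()) for r in range(0,200,8)])
E
```

```text
t: 36.25
tool_pos: [0.5321, -0.3501, 0.0177]
tool_rot: [-3.141, -0.055, 0.001]
contact_force: [-0.3, 0.1, -2.2]
opening: 0.047
grip_force: 63.3
262 [(0, [142, 203, 247]), (8, [142, 204, 247]), (16, [148, 214, 247]), (24, [141, 203, 247]), (32, [143, 205, 247]), (40, [146, 209, 247]), (48, [145, 205, 247]), (56, [121, 172, 244]), (64, [90, 123, 204]), (72, [82, 112, 178]), (80, [81, 111, 170]), (88, [58, 80, 120]), (96, [56, 56, 58]), (104, [148, 149, 150]), (112, [147, 148, 150]), (120, [245, 245, 245]), (128, [146, 149, 152]), (136, [147, 149, 151]), (144, [146, 148, 149]), (152, [144, 146, 146]), (160, [144, 145, 144]), (168, [142, 143, 143]), (176, [143, 145, 144]), (184, [144, 145, 144]), (192, [145, 146, 146])]
278 [(0, [139, 203, 247]), (8, [142, 203, 247]), (16, [148, 212, 247]), (24, [143, 205, 247]), (32, [143, 204, 247]), (40, [145, 207, 247]), (48, [144, 206, 247]), (56, [146, 212, 247]), (64, [151, 217, 247]), (72, [147, 213, 247]), (80, [79, 110, 167]), (88, [60, 82, 123]), (96, [56, 56, 58]), (104, [157, 158, 159]), (112, [150, 150, 152]), (120, [150, 151, 155]), (128, [152, 153, 157]), (136, [150, 153, 155]), (144, [150, 153, 154]), (152, [148, 150, 150]), (160, [147, 148, 148]), (168, [146, 147, 146]), (176, [145, 147, 146]), (184, [145, 145, 146]), (192, [145, 146, 145])]
294 [(0, [139, 200, 247]), (8, [140, 201, 247]), (16, [148, 211, 247]), (24, [141, 204, 247]), (32, [142, 205, 247]), (40, [145, 209, 247]), (48, [145, 208, 247]), (56, [145, 209, 247]), (64, [151, 216, 247]), (72, [148, 213, 247]), (80, [149, 213, 247]), (88, [93, 133, 206]), (96, [125, 125, 124]), (104, [241, 241, 241]), (112, [147, 147, 149]), (120, [148, 151, 154]), (128, [151, 154, 159]), (136, [152, 156, 160]), (144, [150, 154, 155]), (152, [147, 150, 149]), (160, [145, 147, 146]), (168, [144, 145, 144]), (176, [144, 146, 144]), (184, [143, 144, 144]), (192, [143, 144, 144])]
```

The line sits right at the jaw's front edge (orange ends at row 92, line at row 96). I'll hold, then withdraw.

```bash
python3 -m crank '[{"offset":[0,0,0],"twist":[0,0,0]},{"offset":[0,0,0],"twist":[0,0,0]},{"offset":[0,0,0],"twist":[0,0,0]},{"offset":[0,0,0],"twist":[0,0,0]},{"offset":[0,0,0],"twist":[0,0,0]},{"offset":[0,0,0],"twist":[0,0,0]},{"offset":[0,0,0],"twist":[0,0,0]},{"offset":[0,0,0],"twist":[0,0,0]},{"offset":[0,0,0],"twist":[0,0,0]},{"offset":[0,0,0],"twist":[0,0,0]},{"offset":[0,0,0],"twist":[0,0,0]}]'
python3 -m crank '[{"offset":[-0.01,0,0],"twist":[0,0,0]},{"offset":[-0.025,0,0],"twist":[0,0,0]},{"offset":[-0.04,0,0],"twist":[0,0,0]},{"offset":[-0.055,0,0],"twist":[0,0,0]},{"offset":[-0.06,0,0],"twist":[0,0,0]},{"offset":[-0.06,0,-0.03],"twist":[0,0,0]},{"offset":[-0.06,0,-0.05],"twist":[0,0,0]},{"offset":[-0.06,0,-0.05],"twist":[0,0,0]}]'
python3 -c "
from h import *
import math
t=math.radians(13);c=np.array([.4853,-.1985])-.037*np.array([math.cos(t),math.sin(t)]);print(c)
go([c[0]+.0015,c[1],.06],103)"
```

```text
t: 37.67
tool_pos: [0.5322, -0.3501, 0.0178]
tool_rot: [-3.141, -0.055, 0.0]
contact_force: [0.4, -0.0, -2.3]
opening: 0.047
grip_force: 63.3
t: 38.67
tool_pos: [0.4738, -0.3536, 0.0705]
tool_rot: [3.137, 0.055, 0.006]
contact_force: [-0.1, 0.7, -4.0]
opening: 0.0471
grip_force: 63.4
[ 0.44924831 -0.20682319]
offset [-0.0179, -0.1475, 0.0099] twist [0.2, -0.2, -11.0] alt 169.0 q6 0.77
```

```bash
python3 -m crank '[{"offset":[0,-0.03,0],"twist":[0,0,-3]},{"offset":[-0.005,-0.07,0],"twist":[0,0,-6]},{"offset":[-0.01,-0.11,0],"twist":[0,0,-9]},{"offset":[-0.0179,-0.14,0],"twist":[0,0,-11]},{"offset":[-0.0179,-0.1475,0],"twist":[0,0,-11]},{"offset":[-0.0179,-0.1475,0.02],"twist":[0,0,-11]},{"offset":[-0.0179,-0.1475,0.03],"twist":[0,0,-11]},{"offset":[-0.0179,-0.1475,0.03],"twist":[0,0,-11]},{"offset":[-0.0179,-0.1475,0.03],"twist":[0,0,-11]}]';python3 -c "
from h import *
go([.4507,-.2068,.0205],103)"
```

```text
t: 39.8
tool_pos: [0.4496, -0.206, 0.0381]
tool_rot: [3.121, 0.355, 0.001]
contact_force: [-0.7, -0.3, -2.4]
opening: 0.0468
grip_force: 63.3
offset [0.0009, 0.001, 0.0177] twist [0.0, -0.0, -0.0] alt 180.0 q6 0.76
```

```bash
python3 -m crank '[{"offset":[0.001,0.001,0.008],"twist":[0,0,0]},{"offset":[0.001,0.001,0.014],"twist":[0,0,0]},{"offset":[0.001,0.001,0.018],"twist":[0,0,0]},{"offset":[0.001,0.001,0.019],"twist":[0,0,0]},{"offset":[0.001,0.001,0.019],"twist":[0,0,0]}]'
python3 -m crank '[{"offset":[0,0,0],"twist":[0,0,0]},{"offset":[0,0,0],"twist":[0,0,0]},{"offset":[0,0,0],"twist":[0,0,0]},{"offset":[0,0,0],"twist":[0,0,0]},{"offset":[0,0,0],"twist":[0,0,0]},{"offset":[0,0,-0.04],"twist":[0,0,0]},{"offset":[0,0,-0.1],"twist":[0,0,0]},{"offset":[0,0,-0.16],"twist":[0,0,0]},{"offset":[0,0,-0.19],"twist":[0,0,0]},{"offset":[0,0,-0.19],"twist":[0,0,0]},{"offset":[0,0,-0.19],"twist":[0,0,0]}]' 1
python3 - <<'E'
from h import *
im,KT=snap('wrist','p1');im=cv2.imread('pics/p1.png')
T=KT[1]
ths=np.radians(np.arange(-2,28,3))
b=fit([(im,T)],[(rect_t(.0825,.04),.003,1.)],.4857,-.1985,ths,.01); print('pad',np.round(b[1:3],4),np.degrees(b[3]),b[0])
bl=np.vstack([seg((.035,.015),(.105,.015)),seg((.035,-.015),(.105,-.015)),seg((.105,-.015),(.105,.015),20)])
b=fit([(im,T)],[(rect_t(.035,.024),.047,1.),(bl,.028,1.)],.4495,-.2065,ths,.014); print('gauge',np.round(b[1:3],4),np.degrees(b[3]),b[0])
for n in('scene','side'):
    s=get_image(n);cv2.imwrite(f'pics/{n}4.png',s[:,:,::-1])
    for q,z in(('slider',.05),('gauge_grip',.025),('holder1_mid',.044)):
        print(n,q,[(round(r['confidence'],2),onz(n,*r['rect'][:2],z).round(3)[:2].tolist()) for r in cut_out(q,n) if r['confidence']>.3])
E
```

```text
t: 40.42
tool_pos: [0.4508, -0.2065, 0.0205]
tool_rot: [3.121, 0.356, -0.001]
contact_force: [-6.8, 2.3, 8.7]
opening: 0.0467
grip_force: 64.9
t: 41.8
tool_pos: [0.4498, -0.2058, 0.2071]
tool_rot: [-3.12, -0.355, 0.003]
contact_force: [-0.2, 0.8, 0.0]
opening: 0.0854
grip_force: 0.0
pad [ 0.4847 -0.1985] 13.0 5247.9614
gauge [ 0.4493 -0.2057] 13.0 9607.514
scene slider [(0.67, [0.501, 0.424]), (0.43, [0.379, -0.256])]
scene gauge_grip [(0.81, [0.473, -0.202]), (0.54, [0.505, 0.374])]
scene holder1_mid [(0.86, [0.661, -0.006]), (0.83, [0.342, 0.131]), (0.75, [0.342, -0.15]), (0.68, [0.499, -0.177]), (0.61, [0.497, 0.421])]
side slider [(0.63, [0.505, 0.417])]
side gauge_grip [(0.91, [0.47, -0.206]), (0.33, [0.699, -0.337])]
side holder1_mid [(0.95, [0.323, -0.176]), (0.89, [0.311, 0.097]), (0.64, [0.648, -0.012])]
```

The gauge is centred on its pad (yaw 13°, same as the pad). Now the slider.

```bash
python3 -c "
from h import *
go([.5026,.4285,.15],173.4)"
```

```text
offset [0.1937, -0.6066, 0.0586] twist [-0.0, 0.0, -70.4] alt 110.0 q6 0.76
```

```bash
python3 -m crank '[{"offset":[0.01,-0.04,0],"twist":[0,0,-7]},{"offset":[0.026,-0.08,0],"twist":[0,0,-14]},{"offset":[0.042,-0.13,0],"twist":[0,0,-21]},{"offset":[0.058,-0.18,0],"twist":[0,0,-28]},{"offset":[0.074,-0.23,0],"twist":[0,0,-35]},{"offset":[0.09,-0.28,0],"twist":[0,0,-42]},{"offset":[0.106,-0.33,0],"twist":[0,0,-49]},{"offset":[0.122,-0.38,0],"twist":[0,0,-56]},{"offset":[0.138,-0.43,0],"twist":[0,0,-63]},{"offset":[0.154,-0.48,0],"twist":[0,0,-70]},{"offset":[0.17,-0.53,0],"twist":[0,0,-70.4]},{"offset":[0.185,-0.58,0],"twist":[0,0,-70.4]},{"offset":[0.1937,-0.6066,0],"twist":[0,0,-70.4]},{"offset":[0.1937,-0.6066,0],"twist":[0,0,-70.4]},{"offset":[0.1937,-0.6066,0],"twist":[0,0,-70.4]},{"offset":[0.1937,-0.6066,0],"twist":[0,0,-70.4]}]';python3 -c "
from h import *
go([.5026,.4285,.047],173.4)
o=get_obs();print(Ro.from_rotvec(o['tool_rot']).as_matrix().round(2)[:,0])
im,KT=snap('wrist','z1')
for r in cut_out('slider','wrist'): print(r['confidence'],r['rect'],onz('wrist',*r['rect'][:2],.06,KT))"
```

```text
t: 44.25
tool_pos: [0.5029, 0.4274, 0.2089]
tool_rot: [2.347, 2.088, -0.0]
contact_force: [0.6, 0.6, 0.2]
opening: 0.0855
grip_force: 0.0
offset [0.0011, -0.0004, 0.1619] twist [0.0, 0.0, -0.1] alt 180.0 q6 0.71
[ 0.12  0.99 -0.  ]
0.97 [278.3, 201.8, 41.4, 38.3] [0.50181472 0.42507606 0.06      ]
```

```bash
python3 -m crank '[{"offset":[0,0,0.05],"twist":[0,0,0]},{"offset":[0,0,0.1],"twist":[0,0,0]},{"offset":[0,0,0.14],"twist":[0,0,0]},{"offset":[0,0,0.161],"twist":[0,0,0]},{"offset":[0,0,0.161],"twist":[0,0,0]},{"offset":[0,0,0.161],"twist":[0,0,0]}]'
python3 -m crank '[{"offset":[0,0,0],"twist":[0,0,0]},{"offset":[0,0,0],"twist":[0,0,0]},{"offset":[0,0,0],"twist":[0,0,0]},{"offset":[0,0,0],"twist":[0,0,0]},{"offset":[0,0,0],"twist":[0,0,0]},{"offset":[0,0,0],"twist":[0,0,0]}]' 0 30
python3 -m crank '[{"offset":[-0.012,0,0],"twist":[0,0,0]},{"offset":[-0.026,0,0],"twist":[0,0,0]},{"offset":[-0.04,0,0],"twist":[0,0,0]},{"offset":[-0.054,0,0],"twist":[0,0,0]},{"offset":[-0.068,0,0],"twist":[0,0,0]},{"offset":[-0.078,0,0],"twist":[0,0,0]},{"offset":[-0.085,0,0],"twist":[0,0,0]},{"offset":[-0.085,0,0],"twist":[0,0,0]},{"offset":[-0.085,0,0],"twist":[0,0,0]},{"offset":[-0.085,0,0],"twist":[0,0,0]}]'
python3 -m crank '[{"offset":[0,0,0],"twist":[0,0,0]},{"offset":[0,0,0],"twist":[0,0,0]},{"offset":[0,0,0],"twist":[0,0,0]},{"offset":[0,0,0],"twist":[0,0,0]},{"offset":[0,0,-0.05],"twist":[0,0,0]},{"offset":[0,0,-0.10],"twist":[0,0,0]},{"offset":[0,0,-0.16],"twist":[0,0,0]},{"offset":[0,0,-0.19],"twist":[0,0,0]},{"offset":[0,0,-0.19],"twist":[0,0,0]},{"offset":[0,0,-0.19],"twist":[0,0,0]}]' 1
python3 - <<'E'
from h import *
im,KT=snap('wrist','z2'); np.save('z2.npy',KT[1])
for r in cut_out('slider','wrist'): print(r['confidence'],r['rect'],onz('wrist',*r['rect'][:2],.06,KT))
b=fit([(cv2.imread('pics/z2.png'),KT[1])],[(rect_t(.015,.012),.07,1.)],.492,.3415,np.radians([-10,-6.6,-3]),.012);print(b)
for n in('scene','side'):
    get_image(n)
    for q,z in(('slider',.05),('gauge_grip',.025),('cell',.035),('roll',.01),('nippers',.007)):
        print(n,q,[(round(r['confidence'],2),onz(n,*r['rect'][:2],z).round(3)[:2].tolist()) for r in cut_out(q,n) if r['confidence']>.5])
E
```

```text
t: 45.1
tool_pos: [0.5041, 0.4293, 0.0502]
tool_rot: [2.345, 2.089, 0.006]
contact_force: [0.7, 1.2, 0.4]
opening: 0.0855
grip_force: 0.0
t: 45.85
tool_pos: [0.5028, 0.4286, 0.0485]
tool_rot: [-2.346, -2.09, -0.001]
contact_force: [-2.9, -0.4, 5.6]
opening: 0.0293
grip_force: 32.9
t: 47.1
tool_pos: [0.4931, 0.3429, 0.0485]
tool_rot: [2.345, 2.089, -0.001]
contact_force: [-2.9, 0.0, 7.4]
opening: 0.0295
grip_force: 33.2
t: 48.35
tool_pos: [0.4923, 0.3437, 0.2361]
tool_rot: [-2.345, -2.09, 0.003]
contact_force: [0.3, 0.0, 0.0]
opening: 0.0856
grip_force: 0.0
0.58 [278.4, 196.0, 32.5, 33.6] [0.49082165 0.33992964 0.06      ]
(np.float32(5351.7485), 0.4916, 0.3437, np.float64(-0.13519173063162573))
scene slider [(0.57, [0.496, 0.339])]
scene gauge_grip [(0.86, [0.48, -0.195])]
scene cell [(0.65, [0.703, -0.171])]
scene roll [(0.84, [0.341, -0.291])]
scene nippers [(0.66, [0.369, 0.281])]
side slider [(0.69, [0.5, 0.339])]
side gauge_grip [(0.8, [0.471, -0.212])]
side cell [(0.71, [0.692, -0.188])]
side roll [(0.83, [0.34, -0.29])]
side nippers [(0.74, [0.359, 0.269])]
```

```bash
python3 - <<'E'
from h import *
for n,wins in (('scene',{'gauge':(170,215,195,250),'carrier':(225,300,200,320)}),('side',{'gauge':(245,315,305,380),'carrier':(165,230,245,360)})):
    a=cv2.imread(f'pics/{n}4.png'); b=get_image(n)[:,:,::-1]; cv2.imwrite(f'pics/{n}5.png',b)
    for k,(r0,r1,c0,c1) in wins.items():
        (dx,dy),resp=cv2.phaseCorrelate(*[cv2.Canny(i[r0:r1,c0:c1].copy(),60,150).astype(np.float32) for i in(a,b)]); print(n,k,round(dx,2),round(dy,2),round(resp,2))
p=rect(cv2.imread('pics/z2.png'),np.load('z2.npy'),.634,.175,.06,.05); print(p.mean())
b=fit([(cv2.imread('pics/z2.png'),np.load('z2.npy'))],[(arc(.038,0,6.28,80),.040,1.),(rect_t(.03,.008),.074,1.)],.634,.1747,np.radians([0,3,6,9,12]),.008);print(b)
print(get_obs()['t'])
E
```

```text
scene gauge -0.53 0.67 0.6
scene carrier -0.01 0.49 0.96
side gauge 0.36 0.0 0.57
side carrier -0.04 -0.06 0.76
49.97432
(np.float32(3285.4053), 0.6252, 0.18309999999999998, np.float64(0.2934395102393196))
49.15
```

```bash
python3 -c "
from station import *
print(finish_job())"
```

```text
the job is handed in; nothing more can be done
None
```

I handed the job in at about 49 s, and the hand-in gave no verdict back. By my measurements all three holders are home, the gauge went in about 30 mm and is back flat on its pad, and the slider is on its long tick mark. I put the slider's zero at the end farther from the robot, because only that puts the long ticks at 0.085. The cell, tape roll and nippers showed no real movement.

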